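# Stow the slotted spatula in the ratchet-divider utensil tray

### The job

Put the slotted spatula away in the near compartment of the utensil tray, lying flat with its blade at the end away from the red pawl. The compartment is too narrow, so first flip the red pawl right over off its rack and slide the divider all the way back to its stop; once the spatula is laid in and let go, drop the pawl back onto the rack and slide the divider up snug against the spatula so it is locked in. Leave the other things on the counter and in the tray where they are.

Things in the scene. Friction and masses are not known exactly. Their poses are not given: they have to be found in the camera images.
- tray: Grey fixed tray 230 (x) x 300 (y) x 25 mm, walls 6, floor 4 thick. Origin: underside centre. Near compartment: along y, inner length 288, from x=-109 to the divider. Far one (x 31 to 109): tongs. Outside the +y end a 27 mm high ledge (y 152 to 178) carries the rack; a 58 mm post (x 73, y 149 to 157) carries the pawl. Beyond y=178 only the pawl's pin.
- divider (a joint): Slide (m, tray +x) of the white divider wall, 8 mm thick, 35 high. Near compartment width = 40 mm + this; 0 narrowest, 0.085 at its stop. Slides at about 2 N, stays where left. Carries a saw-tooth rack (pitch 9 mm, crests 41 mm above counter): with the pawl down it ratchets freely towards 0 but is blocked in +; with the pawl flipped off it goes both ways.
- divider_tab (a point): Centre of the upper part of the orange grip tab that stands on the middle of the divider: 12 mm (tray x) x 40 mm (tray y), from 35 to 77 mm above the counter; this point is 60 mm above the counter. Axes parallel to the tray's.
- pawl (a joint): Angle (rad) of the red gravity pawl, hinge axis along tray y. 0 to 0.15: down on the rack, arm pointing to tray -x, 15 degrees below level. Grows as the tip is lifted and swung over to +x; 1.83: upright; 2.5: flipped over at its stop, leaning to +x, divider free. 60 g; falls to whichever side of upright it is on.
- pawl_pin (a point): Middle of the pawl's red side pin, a freely turning round sleeve, 10 mm diameter, along tray y, free from 20 mm on the rack side of this point to 14 mm outwards (+y). 35 mm from the hinge axis. Height about 41 mm with the pawl down, 78 mm flipped over; free space below it down to the counter.
- pawl_hinge (a point): Point on the pawl's hinge axis in the plane of point pawl_pin, 50 mm above the counter. The pin moves on a 35 mm arc about it in the tray's x-z plane.
- rest: Perforated steel draining rest fixed to the counter: a panel 130 wide (y) and 275 long rising at 35 degrees towards its own +x, from 30 mm to 188 mm high, with a 13 mm lip at its low end. Origin: underside centre, on the counter.
- spatula_grip (a point): Where to grip: centre of the black handle's section, near the centre of mass. Handle 18 wide (y), 16 thick (z); underside 10 mm above what the spatula lies on (a foot at its end). Axes: +x blade to handle end, z out of the upper face. 140 g; reaches 150 mm to -x (blade tip), 100 mm to +x. Starts on the sloping rest, blade down at the lip; handle free on both sides.
- spatula_blade (a point): Centre of the slotted steel blade, 76 wide (y) x 90 long (x) x 4 mm; 105 mm towards -x and 16 mm below point spatula_grip in the spatula's axes.
- tongs: Steel tongs 215 mm long, 12 mm high, lying in the tray's far compartment. Bystander. Origin: underside centre.
- mug: White ceramic mug, 80 mm diameter, 90 mm high. Bystander. Origin: underside centre.
- tiffin: Orange plastic tiffin box 114 x 164 x 59 mm. Bystander. Origin: underside centre.
- sieve: Small steel sieve, bowl 116 mm diameter, 35 mm high, with a handle reaching 190 mm from its centre. Bystander. Origin: underside centre of the bowl.
- jar: Amber spice jar with green cap, 50 mm diameter, 85 mm high. Bystander. Origin: underside centre.
- bowl: Steel bowl, 100 mm diameter, 45 mm high. Bystander. Origin: underside centre.
- spoon: Wooden spoon lying on the counter. Bystander. Origin: underside centre.

How it is judged:
On the way, in this order (a step that is already met when the one before it is completed fails the run):
1. the pawl is flipped over, past upright, off the rack (value of joint pawl above 1.95 rad), for 0.2 s.
2. the divider is slid back to its stop (value of joint divider above 0.074 m), for 0.2 s.
3. the spatula lies flat in the near compartment, blade at the end away from the pawl, let go, with the divider still back (x of spatula_blade in the frame of tray between -0.085 and -0.015 m and y of spatula_blade in the frame of tray below -0.05 m and z of spatula_blade in the frame of tray below 0.011 m and z of spatula_grip in the frame of tray below 0.028 m and angle between spatula_grip's own z axis and vertical below 0.08 rad and angle between the x axis of spatula_grip and the y axis of tray, either way round below 0.2 rad and value of joint divider above 0.06 m and distance between the grasp point and spatula_grip above 0.05 m), for 0.2 s.
At the end, for the whole second after the job is handed in: Spatula flat in the near compartment (blade within 5 mm of the floor, under 0.08 rad tilt, within 0.2 rad of the compartment's line, blade in the half away from the pawl); pawl down (under 0.3 rad); compartment under 89 mm wide (13 mm over the blade); bystanders within 30 mm of their starts (x of spatula_blade in the frame of tray between -0.085 and -0.015 m and y of spatula_blade in the frame of tray below -0.05 m and z of spatula_blade in the frame of tray below 0.011 m and z of spatula_grip in the frame of tray below 0.028 m and angle between spatula_grip's own z axis and vertical below 0.08 rad and angle between the x axis of spatula_grip and the y axis of tray, either way round below 0.2 rad and value of joint pawl below 0.3 rad and value of joint divider below 0.049 m and distance of each of tongs, mug, tiffin, sieve, jar, bowl, spoon from where it was at the start of the episode below 0.03 m); the robot touches nothing.
It fails at once if a bystander is pushed away by more than 40 mm or the mug or jar is tipped over (distance of any of tongs, mug, tiffin, sieve, jar, bowl, spoon from where it was at the start of the episode above 0.04 m or angle between any of mug, jar's own z axis and vertical above 0.5 rad).
It also fails if it takes over 72 s, if anything falls off the work surface, if the arm or the gripper's body presses on something with over 40 N, if the wrist force passes 120 N, or if a joint passes its speed limit or range.

### The arm

A 7-joint arm with a two-finger parallel gripper is mounted at the origin on the work surface. World frame = base frame: x ahead of the robot, y to its left, z up, the work surface at z = 0. Lengths are in m, angles in rad, forces in N, time in s.
With the tool pointing down it reaches from about 0.425 to 1.025 m from the base axis. Payload 3.6 kg.
Tool frame: the origin (TCP) lies at the very end of the fingers, on their centre line; the grasp point (between the pads) lies 19 mm behind it (manip.tcp_to_grasp is the distance from the TCP to the grasp point, in m); z points along the fingers, y is the direction in which the jaws open and shut (so a half turn about z gives the same grasp; the last joint's range is limited). The gripper opens to 85 mm and grips with 20 to 120 N. Pads are 22 mm wide; open, the fingers measure 114 mm over their backs; the gripper's body (76 mm by 85 mm) begins 54 mm behind the grasp point. The pads swing forward as they close: fully open they stand 13 mm farther back than shut.
Start: joints at [-1.379, 0.591, 0.048, 1.609, -0.033, 0.943, -0.034], TCP at [0.204, 0.696, 0.192] pointing down, gripper open.
Joint ranges: [-2.69, 2.69], [-0.47, 2.24], [-1.27, 1.36], [0.19, 2.51], [-1.53, 4.68], [0.08, 2.07], [-3.09, 3.09]. Speed limits (rad/s): [2.57, 2.57, 3.14, 3.14, 3.14, 3.14, 3.14].

### API

Orientations are given as a unit quaternion [w, x, y, z].
In Python, from plant import readout, imaging, manip gives the robot as it stands.
- The arm moves only by the tool carry_out, never from a script. Its argument "increments" is a list that holds one entry, the list of rows, each a list of 7 numbers: the shift along the tool's x, y, z in mm, then the turn, a rotation vector about the tool's x, y, z in rad, then the opening, from 0 (shut) to 1 (fully open). In form: [[[x, y, z, wx, wy, wz, jaw], ...]]. A call has 1 to 5 rows; each row is the pose to reach, as a shift and turn from the pose commanded when the call began, along the tool's axes at that moment; what a row does not reach only later rows make up. A row lasts 1/12 s, in which the tool goes at most 41.7 mm and 7.16 degrees, less where a joint would pass 70% of its speed; a pose out of reach is approached as far as the arm can. A call with a gripper value outside its range is refused whole. The fingers move at their own pace and stop on an object; "squeeze" is the grip in N (left out, the last holds). Time passes only in rows, so rows that repeat a pose let the fingers close. It gives the time, the measured TCP pose, the force and the opening at its end, in the units of the state.
- readout.read_state(): the state, without advancing time (a new reading comes with each control period).
- imaging.get_image(name): name is "scene" or "top"; returns a dict with "color" (384x512x3 uint8, red, green, blue), "fx", "fy", "cx", "cy" (pixels), "world_from_camera" (4x4, takes a point from camera to world coordinates). Camera axes: x right, y down, z forward; pixel columns grow to the right and rows downward; lengths in m; the calibration is good to about 2 mm. A picture is of the moment at which its call begins. There is no depth.
- manip.hand_in(): hands the job in, once; it reports no verdict.
The state is a dict: "time_s": time; "joints": joint angles; "joint_velocities": joint speeds; "joint_efforts": joint torques, N m; "eef_pos": TCP position; "ee_rot": TCP orientation; "ft_force": force on the tool from outside, world axes, zero at the start; "torque": the same for the moment, N m; "gripper_width": finger opening in m.
Only numpy, scipy, OpenCV 4.12 (cv2) and the standard library are available. Lean on these libraries where they do the work, as an engineer would, in place of code of your own. Each camera call takes 0.05 s, during which the arm holds its last target. There are 200 camera calls.

## Working session

There is one attempt and no reset: what is moved stays moved. The work goes in short steps, Python scripts to look and compute and a tool call to move; the robot and the scene stay as the last step left them, time stands still between calls to the robot, and variables do not carry over. Pictures are saved under pics/ and viewed, about 8 in all and at most 12, crops included, and the job is handed in when it is done.

Besides the shell and the picture viewer there is one more tool, called after "Emit:" in YAML: its name, and indented under it one key for each argument. carry_out: Moves the arm, as the interface text tells. Its arguments: {"type":"object","properties":{"increments":{"type":"array","items":{"type":"array","items":{"type":"array","items":{"type":"number"}}}},"squeeze":{"type":"number"}},"required":["increments"]}

```bash
ls; mkdir -p pics; python3 - <<'E'
from plant import readout, imaging, manip
import cv2,numpy as np
s=readout.read_state();print(s)
for n in("scene","top"):
    d=imaging.get_image(n);np.savez(f"{n}0.npz",**d)
    cv2.imwrite(f"pics/{n}0.png",cv2.resize(d["color"][:,:,::-1],(800,600),interpolation=cv2.INTER_CUBIC))
    print(n,d["fx"],d["fy"],d["cx"],d["cy"],np.round(d["world_from_camera"],4).tolist())
print(manip.tcp_to_grasp)
E
```

```text
pics
{'time_s': 0.0, 'joints': array([-1.37951372,  0.59209222,  0.04828803,  1.60986392, -0.03327499,
        0.9426607 , -0.03370002]), 'joint_velocities': array([-0.00068253,  0.0014105 , -0.00048833, -0.00093711,  0.00142172,
       -0.00158424, -0.00126376]), 'joint_efforts': array([-2.32705725e-05, -5.48683977e+01,  1.54597823e+00, -1.98115826e+01,
        9.29845555e-03,  8.99714010e-03, -1.19973173e-06]), 'eef_pos': array([0.20342682, 0.69491267, 0.19034454]), 'ee_rot': array([-8.85785675e-05,  1.41859089e-01,  9.89886239e-01, -1.10654792e-03]), 'ft_force': array([-0.37100007,  0.25409244,  0.46472169]), 'torque': array([-0.00340037, -0.06845224, -0.00877734]), 'gripper_width': 0.08568426716981536}
scene 497.961960224565 497.961960224565 256.5893462680343 193.86623440850303 [[-0.8353, 0.4516, -0.3136, 1.0562], [0.5498, 0.6771, -0.4892, 0.8122], [-0.0086, -0.581, -0.8138, 1.3945], [0.0, 0.0, 0.0, 1.0]]
top 421.1904200431298 421.1904200431298 253.56045034572725 185.1326742585231 [[0.0222, -0.9903, 0.137, 0.3459], [-0.9997, -0.0227, -0.0023, 0.0196], [0.0054, -0.1369, -0.9906, 1.7818], [0.0, 0.0, 0.0, 1.0]]
0.0187
```

View pics/top0.png

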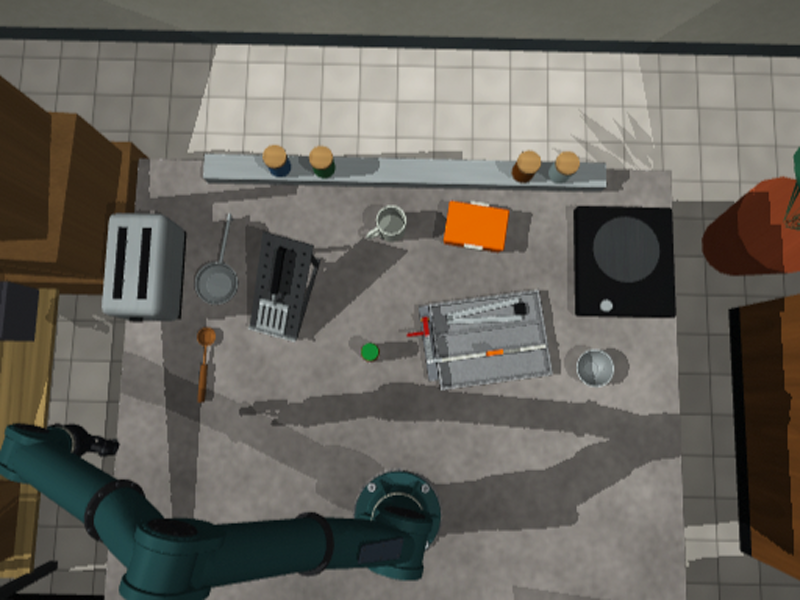

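View pics/scene0.png

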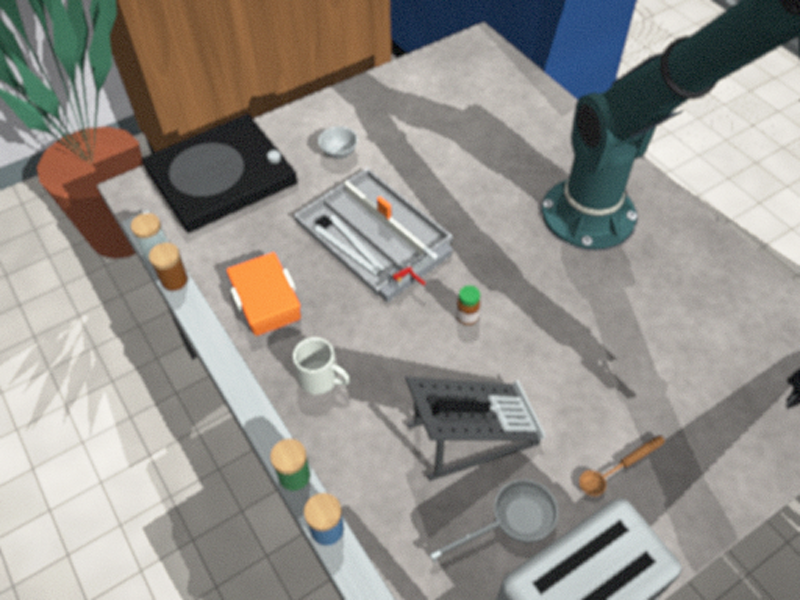

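The top view shows the tray at about (490,340), with the red pawl on its left (world +y) end, the orange tab at (495,352) and the spatula on the rest at (275,285), blade towards the robot. The scene view agrees: tray (375,235), pawl (410,275), spatula (480,407).

```bash
cat > h.py <<'E'
import numpy as np,cv2
def load(n,i): return dict(np.load(f"{n}{i}.npz"))
def ray(d,u,v):
    T=d["world_from_camera"];r=T[:3,:3]@np.array([(u-d["cx"])/d["fx"],(v-d["cy"])/d["fy"],1.]);return T[:3,3],r/np.linalg.norm(r)
def onz(d,u,v,z):
    o,r=ray(d,u,v);return o+r*(z-o[2])/r[2]
def tri(a,pa,b,pb):
    o1,r1=ray(a,*pa);o2,r2=ray(b,*pb)
    s=np.linalg.lstsq(np.c_[r1,-r2],o2-o1,rcond=None)[0];p=o1+s[0]*r1;q=o2+s[1]*r2
    return (p+q)/2,np.linalg.norm(p-q)
def proj(d,p):
    T=d["world_from_camera"];c=T[:3,:3].T@(np.asarray(p)-T[:3,3]);return np.array([d["fx"]*c[0]/c[2]+d["cx"],d["fy"]*c[1]/c[2]+d["cy"]])
def mosaic(specs,out,S=6):
    # specs: (d,u0,v0,w,h)
    t=[cv2.resize(np.ascontiguousarray(d["color"][v:v+h,u:u+w,::-1]),None,fx=s,fy=s,interpolation=cv2.INTER_CUBIC) for d,u,v,w,h,s in specs]
    cv2.imwrite(out,np.vstack([np.hstack(t[:2]),np.hstack(t[2:])]) if len(t)==4 else np.hstack(t))
E
python3 - <<'E'
from h import *
t=load("top",0);s=load("scene",0)
mosaic([(t,258,180,100,75,4),(s,180,100,120,90,10/3),(t,150,140,60,45,20/3),(s,255,230,100,75,4)],"pics/m0.png")
for n,d in(("top",t),("scene",s)):
    h=cv2.cvtColor(d["color"],cv2.COLOR_RGB2HSV)
    for c,m in(("orange",(h[...,0]>6)&(h[...,0]<16)&(h[...,1]>200)&(h[...,2]>150)),("red",((h[...,0]<4)|(h[...,0]>174))&(h[...,1]>170)&(h[...,2]>90))):
        k,l,st,ce=cv2.connectedComponentsWithStats(m.astype(np.uint8))
        for i in range(1,k):
            if 5<st[i,4]<3000: print(n,c,st[i],ce[i].round(1))
E
```

```text
top orange [284 129  42  31 996] [304.4 143.9]
top orange [311 224  11   4  25] [316.2 225.3]
top red [271 203   4  11  29] [272.1 208. ]
top red [261 212  10   3  16] [265.8 213.2]
scene orange [247 132   2   6   8] [247.2 135. ]
scene red [252 172  19   9  38] [260.2 175.3]
```

View pics/m0.png

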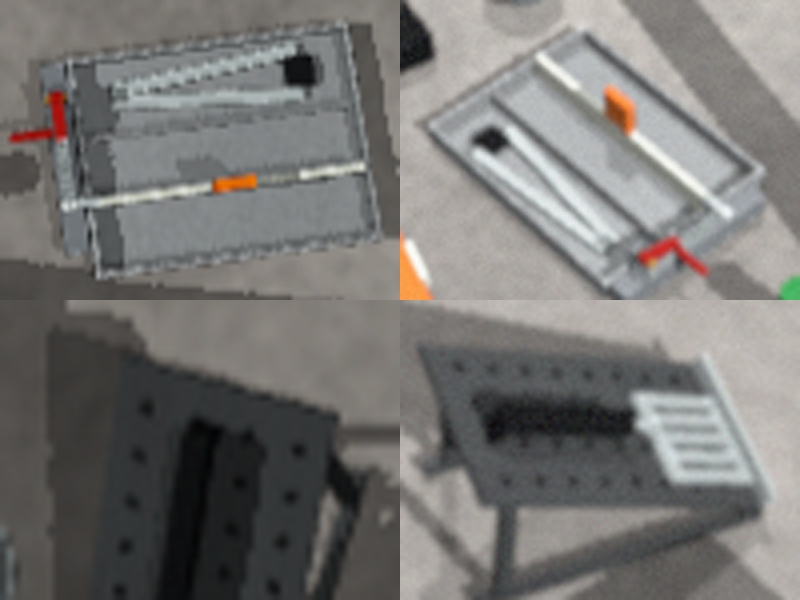

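```bash
cat > m1.py <<'E'
from h import *
from scipy.optimize import least_squares
t=load("top",0);s=load("scene",0)
# tray: outer top corners z=25
obs=[(t,(282.5,249.3),(-115,150)),(t,(353.3,239.8),(-115,-150)),(t,(344.8,185.5),(115,-150)),
(s,(289.5,152.5),(-115,150)),(s,(235.5,108.4),(-115,-150)),(s,(188.4,136.6),(115,-150))]
def W(p,q,z): c,n=np.cos(p[2]),np.sin(p[2]);q=np.array(q)/1e3;return np.array([p[0]+c*q[0]-n*q[1],p[1]+n*q[0]+c*q[1],z])
f=lambda p:np.concatenate([proj(d,W(p,q,.025))-u for d,u,q in obs])
r=least_squares(f,[.5,-.2,.14]);print("tray",r.x.round(4),r.fun.round(1));p=r.x
for z in(.06,.077):print("tab tri/onz",onz(t,316.2,225.3,z).round(4))
def inv(q):
    c,n=np.cos(p[2]),np.sin(p[2]);d=q[:2]-p[:2];return np.array([c*d[0]+n*d[1],-n*d[0]+c*d[1]])*1e3
print("tab in tray",inv(onz(t,316.2,225.3,.077)),"scene",inv(onz(s,247.2,135,.060)))
print("pin in tray (top)",inv(onz(t,265.8,213.2,.046)), "red arm",inv(onz(t,272.1,208,.05)))
print("hinge top red end",inv(onz(t,272,203,.058)))
for n,d in(("top",t),("scene",s)):
    g=cv2.cvtColor(d["color"],cv2.COLOR_RGB2GRAY);m=np.zeros_like(g)
    if n=="top": m[188:217,160:190]=1
    else: m[248:282,308:348]=1
    m1=((g>115)&(m>0)).astype(np.uint8)
    k,l,st,ce=cv2.connectedComponentsWithStats(m1)
    for i in range(1,k):
        if st[i,4]>15: print(n,"bright",st[i],ce[i].round(1))
    m=np.zeros_like(g)
    if n=="top": m[155:195,160:195]=1
    else: m[245:270,270:316]=1
    m1=((g<30)&(m>0)).astype(np.uint8)
    k,l,st,ce=cv2.connectedComponentsWithStats(m1)
    for i in range(1,k):
        if st[i,4]>15:
            yx=np.argwhere(l==i)[:,::-1].astype(np.float32);v=cv2.fitLine(yx,cv2.DIST_L2,0,.01,.01).ravel()
            print(n,"dark",st[i],ce[i].round(1),v.round(3))
mosaic([(t,150,140,60,90,20/3),(s,255,225,100,150,4)],"pics/m1.png")
E
python3 m1.py
```

```text
tray [ 0.4617 -0.2357  0.1435] [-1.5 -0.5 -0.5  0.1 -0.3 -0.2 -0.2 -1.4  0.  -1.4 -0.5  0.1]
tab tri/onz [ 0.4247 -0.2434  0.06  ]
tab tri/onz [ 0.4239 -0.2408  0.077 ]
tab in tray [-38.12616945   0.40025821] scene [-33.00610607  14.55233313]
pin in tray (top) [ 36.95379353 194.94205969] red arm [ 54.82242442 166.65652224]
hinge top red end [ 74.67592823 164.92310744]
top bright [160 192  24  25 343] [172.  205.7]
top dark [173 158  12  30 181] [177.8 172.5] [ 1.76000e-01 -9.84000e-01  1.77823e+02  1.72459e+02]
scene bright [312 248  36  34 841] [332.8 262.4]
scene dark [277 257  11   8  39] [280.9 260.1] [  0.928  -0.372 280.872 260.051]
scene dark [289 257  11   6  23] [294.1 260.1] [  0.947  -0.321 294.087 260.13 ]
scene dark [301 257   8   6  16] [303.9 260.1] [  0.817   0.577 303.938 260.125]
```

View pics/m1.png

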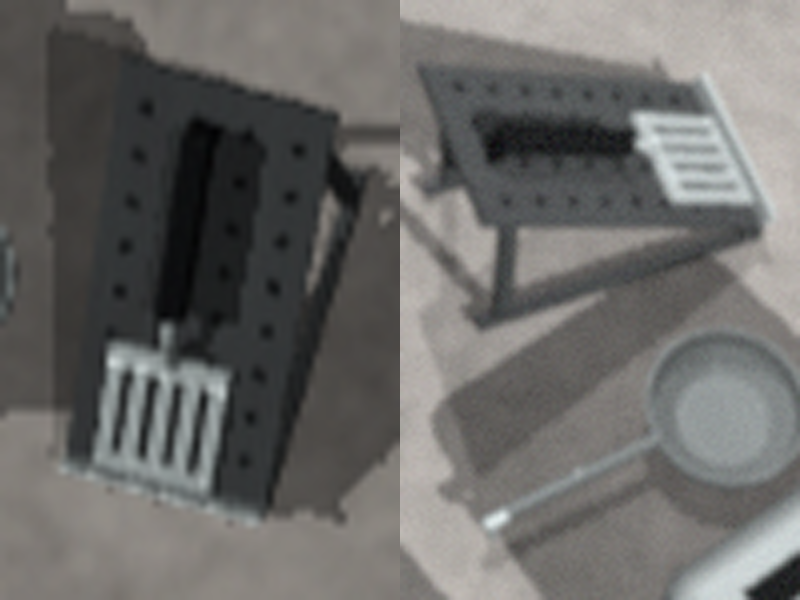

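```bash
cat > m2.py <<'E'
from h import *
from scipy.optimize import least_squares
from scipy.spatial.transform import Rotation as R
t=load("top",0);s=load("scene",0)
L=[(-60,38,-14),(-60,-38,-14),(-150,-38,-14),(-150,38,-14)]
T=[(166.05,191.75),(184.8,195.8),(181.5,213.95),(164.25,210.2)]
S=[(323,276),(313,253),(335.5,254),(343,276)]
obs=[(t,T[i],L[i]) for i in range(4)]+[(s,S[i],L[i]) for i in range(4)]+[(t,(181.5,158.3),(100,0,8)),(s,(275.75,258.5),(100,0,4))]
def rot(p):return R.from_euler('z',p[3])*R.from_euler('y',-np.radians(35)+p[5])*R.from_euler('z',p[4])
f=lambda p:np.concatenate([proj(d,p[:3]+rot(p).apply(np.array(q)/1e3))-u for d,u,q in obs]+[[p[4]*30,p[5]*60]])
# rest +x = up-slope = world +x (up in top view), handle uphill
for fl in(0,):
    r=least_squares(f,[.55,.2,.13,-.1,0,0]);p=r.x;print("grip",p.round(4),r.fun.round(1))
    print("axes x,y,z",rot(p).as_matrix().T.round(3).tolist())
    for q in L: print((p[:3]+rot(p).apply(np.array(q)/1e3)).round(3))
# panel corners top view -> rest yaw, crop offset 150,140 scale 20/3
def c(x,y):return 150+x*.15,140+y*.15
lo=[onz(t,*c(65,465),.035),onz(t,*c(262,518),.035)];hi=[onz(t,*c(120,60),.188),onz(t,*c(338,112),.188)]
print("rest corners",np.round(lo+hi,3).tolist())
for a,b in((lo[0],hi[0]),(lo[1],hi[1])):print("yaw",np.arctan2(*(b-a)[[1,0]]))
E
python3 m2.py
```

```text
grip [ 0.5816  0.3197  0.1225 -0.2837  0.0009  0.0339] [ 0.8 -1.2 -0.3  0.3 -0.9  0.7 -1.  -1.  -1.4 -0.9 -0.7  0.1 -1.7  0.3
  0.4 -0.4 -0.4  1.8  2.   0.2  0.   2. ]
axes x,y,z [[0.805, -0.234, 0.546], [0.279, 0.96, -0.0], [-0.524, 0.153, 0.838]]
[0.551 0.368 0.078]
[0.53  0.295 0.078]
[0.458 0.316 0.029]
[0.479 0.389 0.029]
rest corners [[0.476, 0.402, 0.035], [0.445, 0.278, 0.035], [0.7, 0.349, 0.188], [0.672, 0.222, 0.188]]
yaw -0.23214442517461698
yaw -0.24431858638544052
```

```bash
cat >> h.py <<'E'
from scipy.spatial.transform import Rotation as R
TR=[.4617,-.2357,.1435]
def W(q,p=TR):
    c,n=np.cos(p[2]),np.sin(p[2]);return np.array([p[0]+(c*q[0]-n*q[1])/1e3,p[1]+(n*q[0]+c*q[1])/1e3,q[2]/1e3])
def inv(q,p=TR):
    c,n=np.cos(p[2]),np.sin(p[2]);d=np.asarray(q)[:2]-p[:2];return np.array([c*d[0]+n*d[1],-n*d[0]+c*d[1]])*1e3
def down(yaw): # tool z down, tool y at yaw
    y=np.array([np.cos(yaw),np.sin(yaw),0]);z=np.array([0,0,-1.]);return R.from_matrix(np.c_[np.cross(y,z),y,z])
def cur():
    from plant import readout
    s=readout.read_state();q=s["ee_rot"];return s["eef_pos"],R.from_quat([q[1],q[2],q[3],q[0]]),s
def plan(goals,P=None,Q=None):
    if P is None:P,Q,s=cur();print("t",s["time_s"].__round__(2),"pos",P.round(4),"tray",inv(P).round(1),"F",s["ft_force"].round(1),"w",round(s["gripper_width"],4),"j",s["joints"].round(2))
    for g,G in goals:
        d=Q.inv().apply(np.asarray(g)-P)*1e3;w=(Q.inv()*G).as_rotvec();d=d.round(0);w=w.round(3)
        print(d.tolist(),w.tolist(),"|d|%.0f |w|%.2f"%(np.linalg.norm(d),np.linalg.norm(w)))
        P=P+Q.apply(d/1e3);Q=Q*R.from_rotvec(w)
E
python3 - <<'E'
from h import *
t=load("top",0);s=load("scene",0)
p,e=tri(t,(260.8,214.3),s,(271.8,181.4));print("pin tip",p.round(4),e,inv(p))
p,e=tri(t,(316.2,225.3),s,(180+(620-400)*.3,100+110*.3));print("tab",p.round(4),e,inv(p))
print("jar",onz(t,236.8,225,.085),inv(onz(t,236.8,225,.085)))
a=np.array([.2034,.695,.19]);b=W((37,197,130));
y0=1.283;ws=[]
for k in range(1,6):
    f=k/5;p=a+(b-a)*f;p[0]+=.06*np.sin(np.pi*f);ws.append((p,down(y0+(.1435-y0)*f)))
plan(ws)
E
```

```text
pin tip [ 0.4646 -0.0162  0.0426] 0.0027036347682572624 [ 34.24972083 216.86881526]
tab [ 0.4235 -0.2432  0.0534] 0.003773874649616411 [-38.8600244   -1.91601703]
jar [0.41758701 0.07931481 0.085     ] [  1.39006731 318.08545281]
t 0.1 pos [0.2034 0.695  0.1904] tray [-122.5  958.1] F [ 0.2  0.3 -0. ] w 0.0855 j [-1.38  0.59  0.05  1.61 -0.03  0.94 -0.03]
[-126.0, -115.0, 13.0] [-0.002, 0.0, 0.231] |d|171 |w|0.23
[-138.0, -90.0, 12.0] [0.0, 0.0, 0.228] |d|165 |w|0.23
[-138.0, -72.0, 12.0] [0.0, 0.0, 0.228] |d|156 |w|0.23
[-138.0, -56.0, 12.0] [0.0, 0.0, 0.228] |d|149 |w|0.23
[-143.0, -36.0, 12.0] [0.0, 0.0, 0.228] |d|148 |w|0.23
```

Emit:
carry_out:
  increments:
    - [[-126,-115,13,0,0,0.231,0.6],[-126,-115,13,0,0,0.231,0.6],[-126,-115,13,0,0,0.231,0.6],[-126,-115,13,0,0,0.231,0.6],[-126,-115,13,0,0,0.231,0.6]]

```text
time_s: 0.52
eef_pos: [0.2986, 0.5396, 0.1773]
ee_rot: [0.002, 0.26, 0.966, -0.004]
ft_force: [1.7, -1.0, -0.2]
gripper_width: 0.0512
```

Emit:
carry_out:
  increments:
    - [[-138,-90,12,0,0,0.228,0.6],[-138,-90,12,0,0,0.228,0.6],[-138,-90,12,0,0,0.228,0.6],[-138,-90,12,0,0,0.228,0.6],[-138,-90,12,0,0,0.228,0.6]]

```text
time_s: 0.93
eef_pos: [0.3721, 0.393, 0.1657]
ee_rot: [0.002, 0.369, 0.929, -0.004]
ft_force: [0.4, -1.6, -0.2]
gripper_width: 0.0511
```

Emit:
carry_out:
  increments:
    - [[-138,-72,12,0,0,0.228,0.6],[-138,-72,12,0,0,0.228,0.6],[-138,-72,12,0,0,0.228,0.6],[-138,-72,12,0,0,0.228,0.6],[-138,-72,12,0,0,0.228,0.6]]

```text
time_s: 1.35
eef_pos: [0.4222, 0.2492, 0.154]
ee_rot: [0.001, 0.472, 0.882, -0.002]
ft_force: [-0.2, 0.1, 0.3]
gripper_width: 0.0511
```

Emit:
carry_out:
  increments:
    - [[-138,-56,12,0,0,0.228,0.6],[-138,-56,12,0,0,0.228,0.6],[-138,-56,12,0,0,0.228,0.6],[-138,-56,12,0,0,0.228,0.6],[-138,-56,12,0,0,0.228,0.6]]

```text
time_s: 1.77
eef_pos: [0.4528, 0.1057, 0.1423]
ee_rot: [0.001, 0.569, 0.823, -0.001]
ft_force: [0.1, 0.3, -0.5]
gripper_width: 0.0509
```

Emit:
carry_out:
  increments:
    - [[-143,-36,12,0,0,0.228,0.6],[-143,-36,12,0,0,0.228,0.6],[-143,-36,12,0,0,0.228,0.6],[-143,-36,12,0,0,0.228,0.6],[-143,-36,12,0,0,0.228,0.6]]

```text
time_s: 2.18
eef_pos: [0.4715, -0.0397, 0.1306]
ee_rot: [0.001, 0.658, 0.753, -0.001]
ft_force: [-0.5, 0.5, 0.2]
gripper_width: 0.0513
```

```bash
python3 - <<'E'
from h import *
from plant import imaging
plan([(W((37,197,75)),down(.1435)),(W((37,197,24)),down(.1435))])
t=imaging.get_image("top");s=imaging.get_image("scene");np.savez("top1.npz",**t);np.savez("scene1.npz",**s)
mosaic([(t,235,170,100,75,4),(s,210,110,100,75,4)],"pics/m2.png")
E
```

```text
t 2.18 pos [ 0.4715 -0.0397  0.1306] tray [ 37.7 192.6] F [-0.5  0.5  0.2] w 0.0513 j [-0.3   0.4   0.37  2.23 -0.27  0.56  0.41]
[5.0, -1.0, 56.0] [0.001, 0.003, -0.009] |d|56 |w|0.01
[-0.0, 0.0, 51.0] [-0.0, -0.0, 0.0] |d|51 |w|0.00
```

View pics/m2.png

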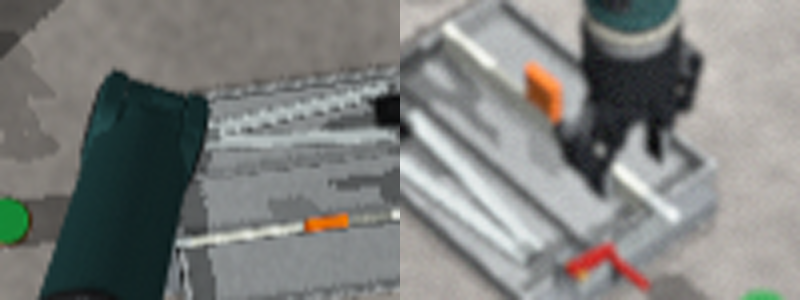

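Gripper hovers over the pin (pin in scene crop at (630,268)); view consistent. Descending and pinching the pin.

Emit:
carry_out:
  increments:
    - [[5,-1,36,0,0,0,0.6],[5,-1,70,0,0,0,0.6],[5,-1,95,0,0,0,0.6],[5,-1,107,0,0,0,0.6],[5,-1,107,0,0,0,0.6]]
  squeeze: 20

```text
time_s: 2.7
eef_pos: [0.4671, -0.0269, 0.0211]
ee_rot: [-0.003, 0.653, 0.757, -0.001]
ft_force: [-0.6, 0.5, 0.6]
gripper_width: 0.0513
```

Emit:
carry_out:
  increments:
    - [[0,0,0,0,0,0,0],[0,0,0,0,0,0,0],[0,0,0,0,0,0,0],[0,0,0,0,0,0,0],[0,0,0,0,0,0,0]]

```text
time_s: 3.12
eef_pos: [0.4697, -0.0296, 0.0244]
ee_rot: [0.001, 0.655, 0.756, 0.001]
ft_force: [0.3, -0.2, -0.6]
gripper_width: 0.0
```

```bash
python3 - <<'E'
from h import *
from plant import imaging
P,Q,_=cur();plan([])
G=P+Q.apply([0,0,-.0187]);print("grasp",inv(G),G[2])
s=imaging.get_image("scene")
mosaic([(s,210,130,80,60,5),],"pics/m3.png")
# arc increments from pawl angle 0.1
for a in np.arange(.1,2.3,.2):
    th=np.radians(195)-a;th0=np.radians(195)-.1
    print(round(a,1),(35*(np.cos(th)-np.cos(th0))).round(0),(35*(np.sin(th)-np.sin(th0))).round(0))
E
```

```text
t 3.12 pos [ 0.4697 -0.0296  0.0244] tray [ 37.4 202.9] F [ 0.3 -0.2 -0.6] w 0.0 j [-0.19  0.58  0.21  2.29 -0.4   0.29  0.52]
grasp [ 37.32298452 202.88349774] 0.04309752419233459
0.1 0.0 0.0
0.3 -0.0 7.0
0.5 1.0 14.0
0.7 3.0 20.0
0.9 6.0 26.0
1.1 11.0 32.0
1.3 17.0 36.0
1.5 23.0 39.0
1.7 30.0 40.0
1.9 37.0 41.0
2.1 44.0 39.0
```

View pics/m3.png

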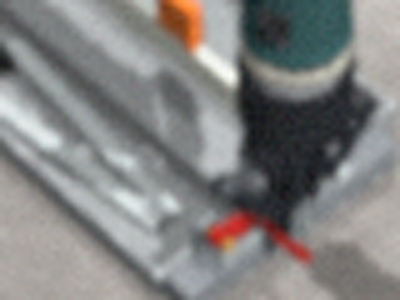

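```bash
python3 - <<'E'
from h import *
s=load("scene",0);t=load("top",0)
for q in((37,203,24),(37,203,43),(37,199,41),(37,213,41),(37,179,41),(71,165,50),(37,213,46),(73,153,58),(-38,0,77),(-38,0,60)):
    print(q,proj(s,W(q)).round(1),"crop3",((proj(s,W(q))-[210,130])*5).round(0),"top",proj(t,W(q)).round(1))
h=cv2.cvtColor(s["color"],cv2.COLOR_RGB2HSV);m=((h[...,0]<6)|(h[...,0]>172))&(h[...,1]>130)&(h[...,2]>70)
m[:160]=0;m[195:]=0;m[:,:245]=0;m[:,280:]=0
for v in range(165,190):
    u=np.where(m[v])[0]
    if len(u):print(v,u.tolist())
h=cv2.cvtColor(t["color"],cv2.COLOR_RGB2HSV);m=((h[...,0]<6)|(h[...,0]>172))&(h[...,1]>130)&(h[...,2]>70)
for v in range(200,220):
    u=[x for x in np.where(m[v])[0] if 250<x<290]
    if len(u):print("top",v,u)
E
```

```text
(37, 203, 24) [268.  182.6] crop3 [290. 263.] top [263.7 213.8]
(37, 203, 43) [268.1 179.3] crop3 [290. 246.] top [263.8 213.5]
(37, 199, 41) [267.3 178.9] crop3 [286. 245.] top [264.8 213.4]
(37, 213, 41) [270.  181.4] crop3 [300. 257.] top [261.4 213.8]
(37, 179, 41) [263.3 175.5] crop3 [267. 227.] top [269.6 212.8]
(71, 165, 50) [253.2 176.7] crop3 [216. 234.] top [272.  204.1]
(37, 213, 46) [270.1 180.5] crop3 [300. 252.] top [261.4 213.7]
(73, 153, 58) [250.4 173.5] crop3 [202. 218.] top [274.9 203.1]
(-38, 0, 77) [245.5 128.9] crop3 [177.  -6.] top [316.3 225.3]
(-38, 0, 60) [245.6 132.1] crop3 [178.  10.] top [315.7 225.4]
172 [259, 260, 261, 262]
173 [256, 257, 258, 259, 260, 261, 262, 263]
174 [255, 256, 257, 258, 259, 260, 261, 262, 263]
175 [253, 254, 255, 256, 257, 258, 259, 263, 264]
176 [252, 253, 254, 255, 256, 257, 258, 264, 265, 266]
177 [252, 253, 254, 264, 265, 266, 267]
178 [252, 253, 266, 267, 268]
179 [267, 268, 269, 270]
180 [268, 269, 270, 271]
181 [270, 271]
top 203 [np.int64(270), np.int64(271), np.int64(272), np.int64(273)]
top 204 [np.int64(271), np.int64(
[... 265 characters left out ...]
nt64(273)]
top 210 [np.int64(271), np.int64(272), np.int64(273), np.int64(274)]
top 211 [np.int64(271), np.int64(272), np.int64(273), np.int64(274)]
top 212 [np.int64(267), np.int64(268), np.int64(269), np.int64(270), np.int64(271), np.int64(272), np.int64(273), np.int64(274)]
top 213 [np.int64(261), np.int64(262), np.int64(263), np.int64(264), np.int64(265), np.int64(266), np.int64(267), np.int64(268), np.int64(269), np.int64(270), np.int64(271), np.int64(272), np.int64(273), np.int64(274)]
top 214 [np.int64(260), np.int64(261), np.int64(262), np.int64(263), np.int64(264), np.int64(265), np.int64(266), np.int64(267), np.int64(268), np.int64(269), np.int64(270), np.int64(272), np.int64(273)]
```

```bash
python3 - <<'E'
from h import *
from plant import imaging
s=load("scene",1)
print(proj(s,W((37.7,192.6,130.6))), [proj(s,W((37.7+k,192.6,130.6))) for k in(-25,25)])
P,Q,_=cur();plan([])
s=imaging.get_image("scene");np.savez("scene2.npz",**s)
print(s["world_from_camera"][:3,3],proj(s,P))
im=cv2.resize(s["color"][140:200,230:310,::-1],(800,600),interpolation=cv2.INTER_CUBIC);cv2.imwrite("pics/c2.png",im)
E
```

```text
[266.02781098 161.30573048] [array([271.6576736 , 157.36215105]), array([260.33182244, 165.29562949])]
t 3.17 pos [ 0.4695 -0.0296  0.0242] tray [ 37.2 202.8] F [ 0.   0.5 -0.2] w -0.0001 j [-0.19  0.59  0.21  2.29 -0.4   0.29  0.52]
[1.05615101 0.81221919 1.39445353] [267.93077572 182.57270186]
```

View pics/c2.png

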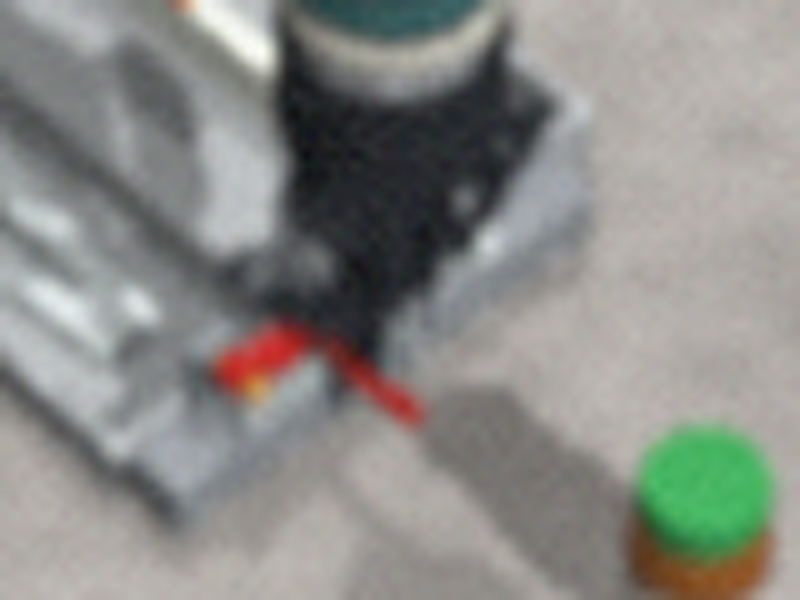

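```bash
python3 - <<'E'
from h import *
a=load("scene",0)["color"].astype(int);b=load("scene",2)["color"].astype(int);c=load("scene",1)["color"].astype(int)
ga=b.sum(2)//3
print("gray now, cols 258..276");
for v in range(164,190):print(v,ga[v,256:278].tolist())
print("before")
g0=a.sum(2)//3
for v in range(164,190):print(v,g0[v,256:278].tolist())
E
```

```text
gray now, cols 258..276
164 [132, 114, 96, 85, 90, 87, 71, 48, 46, 45, 41, 34, 42, 41, 45, 36, 31, 36, 54, 50, 72, 135]
165 [109, 96, 91, 94, 101, 108, 93, 65, 39, 37, 37, 32, 36, 42, 43, 34, 32, 52, 74, 93, 114, 150]
166 [101, 94, 84, 96, 98, 108, 104, 67, 43, 22, 30, 32, 38, 48, 41, 38, 39, 68, 111, 130, 142, 155]
167 [103, 87, 78, 83, 90, 91, 93, 64, 42, 33, 24, 32, 33, 41, 38, 38, 39, 82, 125, 148, 151, 148]
168 [88, 71, 69, 71, 78, 71, 71, 56, 33, 35, 28, 29, 33, 43, 38, 52, 63, 100, 134, 152, 145, 139]
169 [64, 53, 45, 51, 63, 54, 46, 46, 39, 41, 32, 33, 40, 46, 63, 78, 85, 117, 147, 148, 138, 139]
170 [56, 45, 42, 43, 45, 47, 39, 40, 41, 39, 35, 35, 44, 58, 86, 113, 110, 126, 140, 135, 139, 135]
171 [72, 60, 49, 48, 50, 37, 45, 41, 43, 45, 37, 47, 62, 85, 106, 127, 119, 129, 136, 135, 139, 143]
172 [95, 84, 64, 59, 52, 47, 49, 52, 45, 42, 40, 41, 77, 109, 122, 136, 119, 124, 136, 132, 139, 150]
173 [106, 98, 79, 69, 62, 55, 55, 49, 47, 42, 34, 47, 82, 120, 136, 140, 136, 132, 134, 132, 144, 147]
174 [103, 100, 89, 79, 73, 66, 61, 63, 47, 41, 31, 47, 86, 118, 126, 141, 140, 137
[... 3971 characters left out ...]
 116, 118]
184 [134, 131, 137, 143, 144, 140, 142, 141, 145, 154, 158, 163, 166, 170, 166, 150, 129, 113, 116, 113, 112, 117]
185 [130, 134, 141, 143, 142, 142, 144, 145, 149, 160, 168, 169, 169, 170, 169, 152, 134, 120, 113, 111, 116, 119]
186 [130, 133, 143, 144, 144, 140, 139, 143, 154, 165, 171, 174, 173, 170, 172, 168, 147, 132, 119, 117, 116, 116]
187 [132, 135, 143, 146, 145, 143, 147, 147, 155, 166, 176, 174, 178, 168, 174, 165, 159, 153, 141, 133, 121, 118]
188 [136, 143, 145, 144, 147, 148, 148, 145, 151, 165, 172, 174, 171, 174, 171, 166, 169, 166, 166, 148, 131, 120]
189 [143, 145, 145, 148, 154, 163, 163, 158, 151, 153, 162, 169, 175, 174, 167, 170, 170, 172, 169, 168, 148, 133]
```

```bash
python3 - <<'E'
from h import *
t=load("top",0);s=load("scene",0)
print("base px800",proj(t,(0,0,0))*1.5625,proj(t,(0,0,.1))*1.5625,"scene",proj(s,(0,0,0))*1.5625)
P=np.array([.2034,.695,.1904])
for z in(0,.0187,.073,.1):print("tcp0 top800",proj(t,P+[0,0,z])*1.5625,"scene",proj(s,P+[0,0,z])*1.5625)
y=down(1.287).apply([0,1,0])
for k in(-.057,.057):
  for z in (0,.02):print("tips",proj(t,P+k*y+[0,0,z])*1.5625, proj(s,P+k*y+[0,0,z])*1.5625)
a=cv2.resize(t["color"][255:300,20:80,::-1],(400,300),interpolation=cv2.INTER_CUBIC)
b=cv2.resize(load("scene",1)["color"][130:190,230:310,::-1],(400,300),interpolation=cv2.INTER_CUBIC)
cv2.imwrite("pics/c3.png",np.hstack([a,b]))
s1=load("scene",1);P=np.array([.4715,-.0397,.1306]);yy=down(.1435).apply([0,1,0])
for k in(-.025,0,.025):print("tips m2 in crop",(proj(s1,P+k*yy)-[230,130])*5,(proj(s1,P+k*yy+[0,0,.03])-[230,130])*5)
E
```

```text
base px800 [397.07386132 514.17076071] [397.34735933 522.36723561] scene [587.82071347 212.44598196]
tcp0 top800 [105.51035564 434.71052076] scene [793.43856976 443.13203609]
tcp0 top800 [102.04994913 435.36710141] scene [797.97411769 438.23055691]
tcp0 top800 [ 91.51187862 437.36660441] scene [811.77250099 423.31891018]
tcp0 top800 [ 85.98218476 438.4158135 ] scene [819.0046678  415.50324698]
tips [128.15317518 442.12616489] [774.35273272 414.03252048]
tips [124.73665374 442.9257281 ] [778.8554092  408.55350174]
tips [ 82.92744764 427.31449798] [813.47727785 473.68436124]
tips [ 78.93736516 427.92107527] [818.71442634 468.70089833]
tips m2 in crop [208.23956254 136.81937805] [208.98060058 107.16422328]
tips m2 in crop [180.08989682 156.53737297] [180.40692934 127.00652122]
tips m2 in crop [151.60959656 176.48696745] [151.49250533 147.08544671]
```

View pics/c3.png

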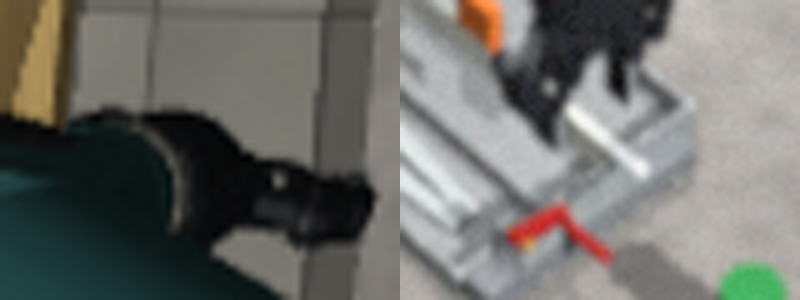

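The closed fingertips show at row about 177, col 266, meeting the pin but not passing below it, though the state predicts (268,182.6). In both views the real tips look about 25–30 mm higher than eef_pos says. I'll open and go down in small steps, watching force and picture.

Emit:
carry_out:
  increments:
    - [[0,0,0,0,0,0,0.6],[0,0,0,0,0,0,0.6],[-5,0,3,0,0,0,0.6],[-5,0,7,0,0,0,0.6],[-5,0,10,0,0,0,0.6]]

```text
time_s: 3.63
eef_pos: [0.4696, -0.0353, 0.0131]
ee_rot: [0.0, 0.655, 0.756, -0.0]
ft_force: [-0.1, 0.2, -0.6]
gripper_width: 0.0513
```

Emit:
carry_out:
  increments:
    - [[0,0,3,0,0,0,0.6],[0,0,6,0,0,0,0.6],[0,0,6,0,0,0,0.6]]

```text
time_s: 3.88
eef_pos: [0.4692, -0.0347, 0.0068]
ee_rot: [-0.001, 0.655, 0.756, -0.0]
ft_force: [-0.1, 0.3, -0.2]
gripper_width: 0.0513
```

```bash
python3 - <<'E'
from h import *
from plant import imaging
P,Q,_=cur();plan([])
s=imaging.get_image("scene");np.savez("scene3.npz",**s)
yy=Q.apply([0,1,0])
for k in(-.03,.03):print(proj(s,P+k*yy),(proj(s,P+k*yy)-[230,140])*10, "if +30",(proj(s,P+k*yy+[0,0,.03])-[230,140])*10)
im=cv2.resize(s["color"][140:200,230:310,::-1],(800,600),interpolation=cv2.INTER_CUBIC);cv2.imwrite("pics/c4.png",im)
E
```

```text
t 3.88 pos [ 0.4692 -0.0347  0.0068] tray [ 36.1 197.8] F [-0.1  0.3 -0.2] w 0.0513 j [-0.15  0.62  0.18  2.29 -0.41  0.26  0.53]
[273.49180389 179.961875  ] [434.91803887 399.61875002] if +30 [436.57543197 347.01669138]
[260.68832185 189.25133871] [306.88321849 492.51338714] if +30 [306.71535933 440.54457639]
```

View pics/c4.png

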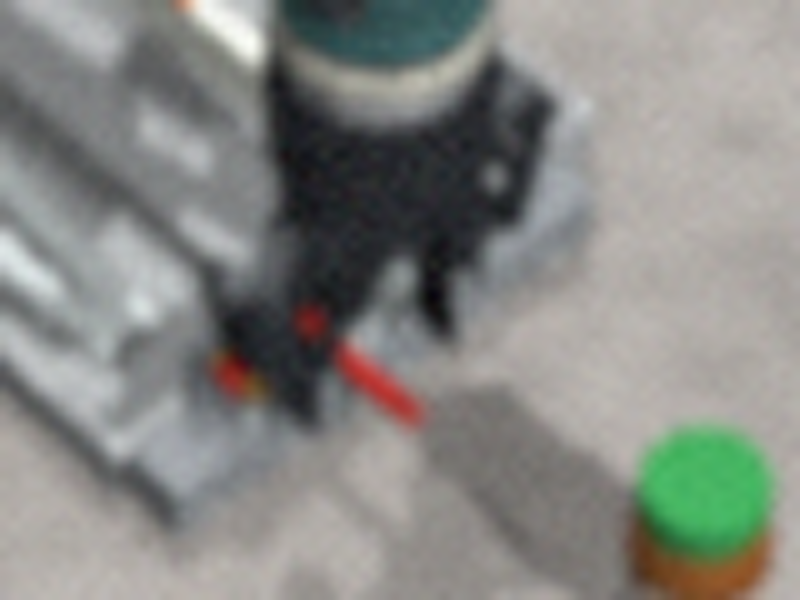

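Tips appear at (310,420) and (443,340) in the crop, about 30 mm higher than the state claims, and they now straddle the pin. So real tip height ≈ eef_z + 30 mm. Going down 13 mm more and closing.

Emit:
carry_out:
  increments:
    - [[0,0,4,0,0,0,0.6],[0,0,8,0,0,0,0.6],[0,0,13,0,0,0,0.6],[0,0,13,0,0,0,0.6]]

```text
time_s: 4.27
eef_pos: [0.4692, -0.0347, -0.0063]
ee_rot: [-0.001, 0.655, 0.756, -0.0]
ft_force: [0.4, 0.7, 0.7]
gripper_width: 0.0512
```

Emit:
carry_out:
  increments:
    - [[0,0,0,0,0,0,0],[0,0,0,0,0,0,0],[0,0,0,0,0,0,0],[0,0,0,0,0,0,0]]

```text
time_s: 4.6
eef_pos: [0.4691, -0.0348, -0.0054]
ee_rot: [-0.0, 0.655, 0.756, -0.0]
ft_force: [-1.6, 0.1, 0.1]
gripper_width: 0.0087
```

Pinched (8.7 mm). Swinging along the arc.

Emit:
carry_out:
  increments:
    - [[0,0,-7,0,0,0,0],[0,1,-14,0,0,0,0],[0,3,-20,0,0,0,0],[0,6,-26,0,0,0,0],[0,11,-32,0,0,0,0]]

```text
time_s: 5.02
eef_pos: [0.4811, -0.033, 0.0275]
ee_rot: [0.0, 0.655, 0.756, 0.0]
ft_force: [0.1, 0.9, -1.8]
gripper_width: 0.0091
```

Emit:
carry_out:
  increments:
    - [[0,6,-4,0,0,0,0],[0,12,-7,0,0,0,0],[0,19,-8,0,0,0,0],[0,26,-9,0,0,0,0],[0,33,-7,0,0,0,0]]

```text
time_s: 5.43
eef_pos: [0.5144, -0.0278, 0.0337]
ee_rot: [0.0, 0.655, 0.756, 0.0]
ft_force: [1.0, 0.5, 1.3]
gripper_width: 0.0094
```

Emit:
carry_out:
  increments:
    - [[0,4,1,0,0,0,0],[0,7,3,0,0,0,0],[0,7,3,0,0,0,0]]

```text
time_s: 5.68
eef_pos: [0.5217, -0.0267, 0.0301]
ee_rot: [0.0, 0.654, 0.756, 0.001]
ft_force: [0.8, 2.9, 2.2]
gripper_width: 0.0089
```

```bash
python3 - <<'E'
from h import *
from plant import imaging
plan([])
s=imaging.get_image("scene");np.savez("scene4.npz",**s)
h=cv2.cvtColor(s["color"],cv2.COLOR_RGB2HSV);m=((h[...,0]<6)|(h[...,0]>172))&(h[...,1]>130)&(h[...,2]>70)
for v in range(155,190):
    u=[int(x) for x in np.where(m[v])[0] if 235<x<280]
    if u:print(v,u)
print("pin tip pred flipped",proj(s,W((93,213,78))),"hinge arm",proj(s,W((93,170,78))))
E
```

```text
t 5.68 pos [ 0.5217 -0.0267  0.0301] tray [ 89.3 198.2] F [0.8 2.9 2.2] w 0.0089 j [-0.22  0.61  0.25  2.18 -0.38  0.39  0.49]
181 [258]
182 [258]
183 [258, 259]
pin tip pred flipped [257.64879056 183.70150366] hinge arm [249.07922984 176.00845081]
```

Emit:
carry_out:
  increments:
    - [[0,0,0,0,0,0,0.5],[0,0,0,0,0,0,0.5],[0,0,-35,0,0,0,0.5],[0,0,-70,0,0,0,0.5],[0,0,-70,0,0,0,0.5]]

```text
time_s: 6.15
eef_pos: [0.5232, -0.0292, 0.105]
ee_rot: [0.003, 0.656, 0.755, 0.002]
ft_force: [0.4, -0.2, 0.1]
gripper_width: 0.0426
```

Emit:
carry_out:
  increments:
    - [[-40,-26,0,0,0,0,0.5],[-80,-52,0,0,0,0,0.5],[-120,-78,0,0,0,0,0.5],[-140,-90,0,0,0,0,0.5],[-140,-90,0,0,0,0,0.5]]

```text
time_s: 6.57
eef_pos: [0.4451, -0.1886, 0.1009]
ee_rot: [0.001, 0.661, 0.751, -0.003]
ft_force: [0.2, -0.4, -0.6]
gripper_width: 0.0426
```

Emit:
carry_out:
  increments:
    - [[-30,-20,0,0,0,0,0.5],[-58,-37,0,0,0,0,0.5],[-58,-37,0,0,0,0,0.5],[-58,-37,0,0,0,0,0.5]]

```text
time_s: 6.9
eef_pos: [0.4205, -0.244, 0.1005]
ee_rot: [-0.0, 0.657, 0.754, -0.001]
ft_force: [0.3, 0.3, -0.3]
gripper_width: 0.0426
```

```bash
python3 - <<'E'
from h import *
from plant import imaging
plan([(W((-38,0,14)),down(.1435))])
s=imaging.get_image("scene");np.savez("scene5.npz",**s)
h=cv2.cvtColor(s["color"],cv2.COLOR_RGB2HSV);m=((h[...,0]<6)|(h[...,0]>172))&(h[...,1]>130)&(h[...,2]>70)
m[:150]=0;m[190:]=0;m[:,:235]=0;m[:,275:]=0;v,u=np.nonzero(m);print("red",u.min(),u.max(),v.min(),v.max(),u[v.argmax()])
E
```

```text
t 6.9 pos [ 0.4205 -0.244   0.1005] tray [-41.9  -2.3] F [ 0.3  0.3 -0.3] w 0.0426 j [ 0.19  0.46  0.31  2.22 -0.29  0.5   0.87]
[2.0, 4.0, 87.0] [-0.001, 0.001, -0.007] |d|87 |w|0.01
red 249 258 176 184 257
```

Emit:
carry_out:
  increments:
    - [[2,4,35,0,0,0,0.5],[2,4,60,0,0,0,0.5],[2,4,78,0,0,0,0.5],[2,4,86,0,0,0,0.5],[2,4,86,0,0,0,0.5]]

```text
time_s: 7.37
eef_pos: [0.4255, -0.2371, 0.0129]
ee_rot: [-0.002, 0.654, 0.756, -0.0]
ft_force: [0.4, -0.0, -0.2]
gripper_width: 0.0425
```

Emit:
carry_out:
  increments:
    - [[0,0,0,0,0,0,0],[0,0,0,0,0,0,0],[0,0,0,0,0,0,0],[0,0,0,0,0,0,0]]

```text
time_s: 7.7
eef_pos: [0.4266, -0.239, 0.0155]
ee_rot: [0.001, 0.654, 0.756, 0.0]
ft_force: [-0.8, -0.2, 3.9]
gripper_width: 0.0115
```

Emit:
carry_out:
  increments:
    - [[0,10,0,0,0,0,0],[0,20,0,0,0,0,0],[0,30,0,0,0,0,0],[0,38,0,0,0,0,0],[0,45,0,0,0,0,0]]

```text
time_s: 8.12
eef_pos: [0.4715, -0.2319, 0.0155]
ee_rot: [-0.0, 0.654, 0.756, 0.0]
ft_force: [-2.5, 2.2, 5.8]
gripper_width: 0.012
```

Emit:
carry_out:
  increments:
    - [[0,3,0,0,0,0,0],[0,6,0,0,0,0,0],[0,8,0,0,0,0,0]]

```text
time_s: 8.37
eef_pos: [0.4793, -0.2307, 0.0155]
ee_rot: [-0.0, 0.654, 0.756, 0.0]
ft_force: [-2.4, 1.8, 6.7]
gripper_width: 0.0114
```

Emit:
carry_out:
  increments:
    - [[0,2,0,0,0,0,0],[0,3,0,0,0,0,0],[0,3,0,0,0,0,0]]

```text
time_s: 8.62
eef_pos: [0.4804, -0.2305, 0.0155]
ee_rot: [-0.001, 0.654, 0.756, -0.0]
ft_force: [-4.1, 1.9, 8.6]
gripper_width: 0.0117
```

```bash
python3 -c "
from h import *
plan([])"
```

```text
t 8.62 pos [ 0.4804 -0.2305  0.0155] tray [19.3  2.5] F [-4.1  1.9  8.6] w 0.0117 j [ 0.2   0.65  0.23  2.16 -0.38  0.38  0.88]
```

Emit:
carry_out:
  increments:
    - [[0,2,0,0,0,0,0],[0,4,0,0,0,0,0],[0,4,0,0,0,0,0]]

```text
time_s: 8.87
eef_pos: [0.4802, -0.2304, 0.0155]
ee_rot: [-0.004, 0.655, 0.756, -0.002]
ft_force: [-10.5, 0.4, 13.9]
gripper_width: 0.0116
```

Emit:
carry_out:
  increments:
    - [[0,-4,0,0,0,0,0],[0,-4,0,0,0,0,0],[0,-4,0,0,0,0,0.45],[0,-4,0,0,0,0,0.45],[0,-4,-30,0,0,0,0.45]]

```text
time_s: 9.28
eef_pos: [0.4795, -0.2296, 0.0414]
ee_rot: [-0.003, 0.655, 0.756, -0.001]
ft_force: [-0.2, -0.1, 0.2]
gripper_width: 0.0383
```

Emit:
carry_out:
  increments:
    - [[0,0,-40,0,0,0,0.45],[0,0,-80,0,0,0,0.45],[0,0,-120,0,0,0,0.45],[0,0,-160,0,0,0,0.45],[0,0,-160,0,0,0,0.45]]

```text
time_s: 9.7
eef_pos: [0.4874, -0.2341, 0.2123]
ee_rot: [0.008, 0.655, 0.755, 0.003]
ft_force: [1.0, -1.1, 0.4]
gripper_width: 0.0386
```

```bash
cat > tgt.py <<'E'
from h import *
Y=-.25
Sp=R.from_euler('z',Y)*R.from_euler('y',-np.radians(35))   # spatula frame
def gtool(): # tool y=-spatula y, z=-spatula z
    M=Sp.as_matrix();return R.from_matrix(np.c_[M[:,0],-M[:,1],-M[:,2]])
E
python3 - <<'E'
from tgt import *
from plant import imaging
P,Q,_=cur()
t=imaging.get_image("top");np.savez("top6.npz",**t)
h=cv2.cvtColor(t["color"],cv2.COLOR_RGB2HSV)
m=((h[...,0]>6)&(h[...,0]<16)&(h[...,1]>200)&(h[...,2]>150));m[:200]=0
v,u=np.nonzero(m);print("tab",len(u),u.mean() if len(u) else 0,v.mean() if len(u) else 0)
if len(u):print(inv(onz(t,u.mean(),v.mean(),.077)))
g=gtool();print(g.as_matrix().round(2).tolist())
C=np.array([.578,.318,.125]);n=Sp.apply([0,0,1])
goal=C+n*.09
# interpolate tool: down yaw .1435 -> down yaw (g yaw) -> tilt
yy=np.arctan2(g.as_matrix()[1,1],g.as_matrix()[0,1]);print("yaw",yy)
a=P;ws=[]
for k in range(1,5):
    f=k/4;p=a+(np.array([.52,.33,.25])-a)*f;p[0]+=.05*np.sin(np.pi*f);ws.append((p,down(.1435+(yy-.1435)*f)))
ws.append((goal+[0,0,.05],g))
plan(ws)
E
```

```text
tab 20 312.65 211.5
[18.79495621  6.80876852]
[[0.79, -0.25, 0.56], [-0.2, -0.97, -0.14], [0.57, 0.0, -0.82]]
yaw -1.8207963267948966
t 9.75 pos [ 0.4857 -0.2328  0.2092] tray [24.1 -0.6] F [ 0.9 -0.2 -0.3] w 0.0381 j [ 0.03  0.35  0.43  2.03 -0.21  0.78  0.73]
[132.0, 65.0, -13.0] [0.011, 0.002, 0.49] |d|148 |w|0.49
[140.0, -27.0, -9.0] [0.0, 0.0, 0.491] |d|143 |w|0.49
[90.0, -109.0, -9.0] [0.0, 0.0, 0.491] |d|142 |w|0.49
[7.0, -143.0, -10.0] [0.0, -0.0, 0.491] |d|144 |w|0.49
[7.0, -3.0, 1.0] [0.0, 0.611, 0.001] |d|8 |w|0.61
```

Divider is at its stop (force rose, tab at tray x≈19). Now to the spatula.

Emit:
carry_out:
  increments:
    - [[132,65,-13,0,0,0.49,0.6],[132,65,-13,0,0,0.49,0.6],[132,65,-13,0,0,0.49,0.6],[132,65,-13,0,0,0.49,0.6],[132,65,-13,0,0,0.49,0.6]]

```text
time_s: 10.17
eef_pos: [0.5298, -0.0823, 0.2164]
ee_rot: [-0.001, 0.816, 0.578, 0.001]
ft_force: [-0.2, 0.4, 0.1]
gripper_width: 0.0508
```

Emit:
carry_out:
  increments:
    - [[140,-27,-9,0,0,0.49,0.6],[140,-27,-9,0,0,0.49,0.6],[140,-27,-9,0,0,0.49,0.6],[140,-27,-9,0,0,0.49,0.6],[140,-27,-9,0,0,0.49,0.6]]

```text
time_s: 10.58
eef_pos: [0.5501, 0.0573, 0.225]
ee_rot: [-0.001, 0.932, 0.362, -0.0]
ft_force: [0.3, 1.4, -0.7]
gripper_width: 0.0512
```

Emit:
carry_out:
  increments:
    - [[90,-109,-9,0,0,0.49,0.6],[90,-109,-9,0,0,0.49,0.6],[90,-109,-9,0,0,0.49,0.6],[90,-109,-9,0,0,0.49,0.6],[90,-109,-9,0,0,0.49,0.6]]

```text
time_s: 11.0
eef_pos: [0.5424, 0.1971, 0.2339]
ee_rot: [-0.0, 0.992, 0.125, -0.001]
ft_force: [0.4, 0.3, 0.7]
gripper_width: 0.0513
```

Emit:
carry_out:
  increments:
    - [[7,-143,-10,0,0,0.49,0.6],[7,-143,-10,0,0,0.49,0.6],[7,-143,-10,0,0,0.49,0.6],[7,-143,-10,0,0,0.49,0.6],[7,-143,-10,0,0,0.49,0.6]]

```text
time_s: 11.42
eef_pos: [0.5139, 0.337, 0.2437]
ee_rot: [0.0, 0.993, -0.119, -0.001]
ft_force: [-0.7, 0.3, -0.5]
gripper_width: 0.0512
```

Emit:
carry_out:
  increments:
    - [[7,-3,0,0,0.611,0,0.6],[7,-3,0,0,0.611,0,0.6],[7,-3,0,0,0.611,0,0.6],[7,-3,0,0,0.611,0,0.6],[7,-3,0,0,0.611,0,0.6]]

```text
time_s: 11.83
eef_pos: [0.5233, 0.3301, 0.2462]
ee_rot: [0.037, 0.946, -0.117, 0.301]
ft_force: [0.2, 0.4, -1.3]
gripper_width: 0.0512
```

```bash
python3 - <<'E'
from tgt import *
from plant import imaging
C=np.array([.578,.318,.125]);n=Sp.apply([0,0,1])
P,Q,_=cur();print("off-axis tool z",Q.as_matrix()[:,2].round(3),"y",Q.as_matrix()[:,1].round(3), "along spatula xyz mm",(Sp.inv().apply(P-C)*1e3).round(0))
plan([(C+n*.06,gtool())])
s=imaging.get_image("scene");np.savez("scene7.npz",**s)
t=imaging.get_image("top");np.savez("top7.npz",**t)
def c(d,u,v,w,h,S,pts):
    im=cv2.resize(d["color"][v:v+h,u:u+w,::-1],None,fx=S,fy=S,interpolation=cv2.INTER_CUBIC)
    return im
cv2.imwrite("pics/c7.png",np.hstack([c(s,255,210,80,90,5,0),c(t,150,140,60,68,20/3,0)[:450]]))
for nm,off in(("tcp",0),("tool-30",-.03)):
    for k in(-.025,.025):
        p=P+Q.apply([0,k,off]);print(nm,k,((proj(s,p)-[255,210])*5).round(0),((proj(t,p)-[150,140])*20/3+[400,0]).round(0))
for k in(-.025,.025):
    p=P+Q.apply([0,k,0])+[0,0,.03];print("z+30",k,((proj(s,p)-[255,210])*5).round(0),((proj(t,p)-[150,140])*20/3+[400,0]).round(0))
E
```

```text
off-axis tool z [ 0.56  -0.141 -0.816] y [-0.243 -0.97   0.   ] along spatula xyz mm [ 24.  -2. 131.]
t 11.83 pos [0.5233 0.3301 0.2462] tray [141.9 551.2] F [ 0.2  0.4 -1.3] w 0.0512 j [-1.78  0.65  1.25  2.14 -0.31  0.39 -2.27]
[-24.0, -2.0, 71.0] [-0.002, -0.005, 0.004] |d|75 |w|0.01
tcp -0.025 [381. 144.] [475. 339.]
tcp 0.025 [343.  68.] [562. 363.]
tool-30 -0.025 [416. 110.] [456. 364.]
tool-30 0.025 [377.  35.] [544. 388.]
z+30 -0.025 [387. 114.] [463. 332.]
z+30 0.025 [348.  38.] [552. 357.]
```

View pics/c7.png

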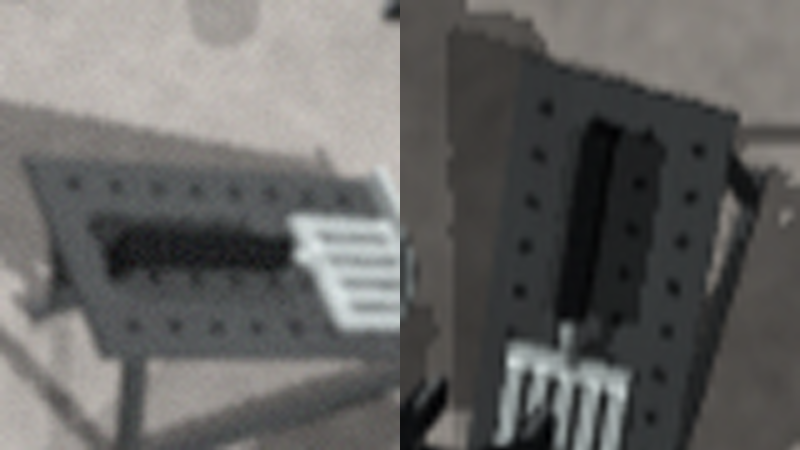

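```bash
python3 - <<'E'
from h import *
t0=load("top",0);t7=load("top",7);s0=load("scene",0);s7=load("scene",7)
def asc(a,b,u0,u1,v0,v1):
    g0=cv2.cvtColor(a["color"],cv2.COLOR_RGB2GRAY).astype(int);g=cv2.cvtColor(b["color"],cv2.COLOR_RGB2GRAY).astype(int)
    print(u0,v0)
    for v in range(v0,v1):print(v,''.join('#' if g[v,u]<45 and g0[v,u]-g[v,u]>12 else ('+' if abs(g0[v,u]-g[v,u])>25 else '.') for u in range(u0,u1)))
asc(t0,t7,145,190,190,235)
asc(s0,s7,320,350,195,240)
asc(s0,s7,335,375,185,260)
E
```

```text
145 190
190 .............................................
191 .............................................
192 .............................................
193 .............................................
194 .............................................
195 .............................................
196 ........+....................................
197 ........#..#......................+..........
198 .......#+.##......................+..........
199 ......##.###.................................
200 #+...##++###.................................
201 ##+########+.............+...................
202 ###########.............++.#+................
203 ##########+............#++##+................
204 #########+.............+++##+................
205 ########+..............++###+................
206 #++#####+...........++######+................
207 ++.#######++.....###########+................
208 ++############################...............
209 ##############################...............
210 ##############################...............
211 ##############################........
[... 5423 characters left out ...]
.........................
245 ........................................
246 ........................................
247 ........................................
248 ........................................
249 ........................................
250 ........................................
251 ........................................
252 ........................................
253 ........................................
254 ........................................
255 ........................................
256 ........................................
257 ........................................
258 ........................................
259 ........................................
```

```bash
python3 - <<'E'
from tgt import *
t=load("top",7);s=load("scene",7);P,Q,_=cur()
q=[tri(t,(155.5,197),s,(345,230)),tri(t,(172.5,202),s,(334.5,212.5))]
for p,e in q:print(p.round(4),round(e,4))
m=(q[0][0]+q[1][0])/2;print("mid",m.round(4),"world diff",((m-P)*1e3).round(0),"tool diff",(Q.inv().apply(m-P)*1e3).round(0))
print(proj(t,P),proj(s,P),np.linalg.norm(q[0][0]-q[1][0]))
E
```

```text
[0.5011 0.3669 0.2826] 0.0037
[0.4857 0.3062 0.2756] 0.0024
mid [0.4934 0.3366 0.2791] world diff [-24.   5.  39.] tool diff [  2.   1. -46.]
[167.59612621 194.3784822 ] [329.05828411 231.56068342] 0.06303023370063911
```

Triangulated tips lie 46 mm back along the tool axis from the reported TCP at this opening; about 33 mm when nearly shut. So it's a tool-axis offset, and I allow for it. Approaching along the panel normal.

Emit:
carry_out:
  increments:
    - [[-12,-1,20,0,0,0,0.6],[-24,-2,45,0,0,0,0.6],[-24,-2,75,0,0,0,0.6],[-24,-2,100,0,0,0,0.6],[-24,-2,100,0,0,0,0.6]]

```text
time_s: 12.35
eef_pos: [0.5621, 0.3203, 0.1475]
ee_rot: [0.04, 0.947, -0.119, 0.297]
ft_force: [1.1, -0.4, -0.3]
gripper_width: 0.0515
```

```bash
python3 - <<'E'
from tgt import *
from plant import imaging
C=np.array([.5747,.3189,.1299])
P,Q,st=cur();print(st["joints"].round(2),"in spatula axes",(Sp.inv().apply(P-C)*1e3).round(1))
t=imaging.get_image("top");s=imaging.get_image("scene");np.savez("top8.npz",**t);np.savez("scene8.npz",**s)
im=[cv2.resize(np.ascontiguousarray(s["color"][215:290,265:365,::-1]),(400,300),interpolation=cv2.INTER_CUBIC),cv2.resize(np.ascontiguousarray(t["color"][150:210,140:220,::-1]),(400,300),interpolation=cv2.INTER_CUBIC)]
for k,(d,o,S) in enumerate(((s,(265,215),4),(t,(140,150),5))):
    for off in(-.033,-.041):
      for y in(-.03,.03):
        x=(proj(d,P+Q.apply([0,y,off]))-o)*S;print(("scene","top")[k],off,y,x.round(0))
    print("C,handle end,blade", [((proj(d,C+Sp.apply(q))-o)*S).round(0).tolist() for q in((0,0,.008),(.1,0,.008),(-.105,0,-.014))])
cv2.imwrite("pics/c8.png",np.hstack(im))
E
```

```text
[-1.53  0.73  0.98  2.17 -0.4   0.18 -2.24] in spatula axes [-0.2 -1.7 21.6]
scene -0.033 -0.03 [228. 163.]
scene -0.033 0.03 [194.  92.]
scene -0.041 -0.03 [235. 156.]
scene -0.041 0.03 [201.  85.]
C,handle end,blade [[172.0, 166.0], [67.0, 161.0], [254.0, 187.0]]
top -0.033 -0.03 [127. 187.]
top -0.033 0.03 [202. 208.]
top -0.041 -0.03 [124. 192.]
top -0.041 0.03 [199. 213.]
C,handle end,blade [[182.0, 171.0], [200.0, 59.0], [172.0, 270.0]]
```

View pics/c8.png

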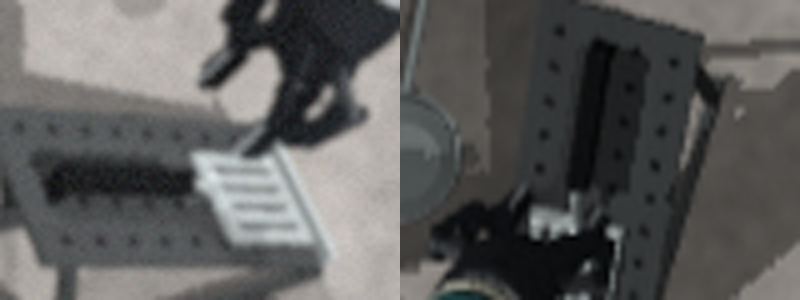

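Scene tips at (207,80)/(240,155) match the −41 mm offset; the handle lies slightly lower than I assumed. Joint 6 is nearing its lower limit, so I'll reduce the tilt by 15° (the jaw axis is unaffected) and probe down gently.

Emit:
carry_out:
  increments:
    - [[-2,0,10,0,-0.1,0,0.5],[-4,0,20,0,-0.2,0,0.5],[-7,0,35,0,-0.26,0,0.5],[-7,0,45,0,-0.26,0,0.5],[-7,0,45,0,-0.26,0,0.5]]

```text
time_s: 12.87
eef_pos: [0.5815, 0.3183, 0.1097]
ee_rot: [0.022, 0.977, -0.123, 0.174]
ft_force: [-0.6, -1.4, 0.2]
gripper_width: 0.0428
```

```bash
cat >> tgt.py <<'E'
C=np.array([.5785,.3195,.1235])
def rep():
    P,Q,st=cur();tip=P+Q.apply([0,0,-.035]);print("t",st["time_s"],"j",st["joints"].round(2),"F",st["ft_force"].round(1),"w",st["gripper_width"],"tip(shut) in spatula",(Sp.inv().apply(tip-C)*1e3).round(1),"n in tool",Q.inv().apply(Sp.apply([0,0,1])).round(2),"x",Q.inv().apply(Sp.apply([1,0,0])).round(2))
E
python3 -c "
from tgt import *
rep()"
```

```text
t 12.8667 j [-1.21  0.67  0.72  2.04 -0.41  0.37 -2.11] F [-0.6 -1.4  0.2] w 0.042816128761976005 tip(shut) in spatula [ 3.6 -0.4 20.7] n in tool [-0.26 -0.   -0.97] x [ 0.97  0.   -0.26]
```

Emit:
carry_out:
  increments:
    - [[2,0,8,0,0,0,0.5],[4,0,16,0,0,0,0.5],[6,0,24,0,0,0,0.5],[6,0,24,0,0,0,0.5]]

```text
time_s: 13.2
eef_pos: [0.592, 0.3169, 0.0865]
ee_rot: [0.023, 0.977, -0.12, 0.173]
ft_force: [0.2, 0.4, -0.8]
gripper_width: 0.0427
```

Emit:
carry_out:
  increments:
    - [[1,0,3,0,0,0,0.5],[2,0,6,0,0,0,0.5],[2,0,6,0,0,0,0.5]]

```text
time_s: 13.45
eef_pos: [0.597, 0.3161, 0.0831]
ee_rot: [0.022, 0.977, -0.121, 0.173]
ft_force: [0.1, -0.1, -0.2]
gripper_width: 0.0426
```

Emit:
carry_out:
  increments:
    - [[1,0,3,0,0,0,0.5],[1,0,4,0,0,0,0.5],[1,0,4,0,0,0,0.5]]

```text
time_s: 13.7
eef_pos: [0.5992, 0.3155, 0.0801]
ee_rot: [0.021, 0.977, -0.121, 0.173]
ft_force: [-0.6, -0.9, -0.0]
gripper_width: 0.0427
```

```bash
python3 -c "
from tgt import *
rep()"
```

```text
t 13.7 j [-1.14  0.71  0.65  2.02 -0.44  0.32 -2.08] F [-0.6 -0.9 -0. ] w 0.04269265205137698 tip(shut) in spatula [  1.3   1.2 -13.9] n in tool [-0.26 -0.   -0.97] x [ 0.97  0.   -0.26]
```

Emit:
carry_out:
  increments:
    - [[0,0,0,0,0,0,0],[0,0,0,0,0,0,0],[0,0,0,0,0,0,0],[0,0,0,0,0,0,0]]
  squeeze: 50

```text
time_s: 14.03
eef_pos: [0.5994, 0.316, 0.0805]
ee_rot: [0.021, 0.977, -0.121, 0.173]
ft_force: [-1.9, -0.3, 2.6]
gripper_width: 0.0168
```

```bash
python3 -c "
from tgt import *
rep()"
```

```text
t 14.0333 j [-1.14  0.71  0.65  2.02 -0.44  0.32 -2.08] F [-1.9 -0.3  2.6] w 0.016829693461047908 tip(shut) in spatula [  1.6   1.6 -13.5] n in tool [-0.26 -0.   -0.97] x [ 0.97  0.   -0.26]
```

Emit:
carry_out:
  increments:
    - [[-4,0,-15,0,0,0,0],[-8,0,-30,0,0,0,0],[-16,0,-58,0,0,0,0],[-16,0,-58,0,0,0,0]]
  squeeze: 80

```text
time_s: 14.37
eef_pos: [0.5636, 0.3259, 0.1308]
ee_rot: [0.02, 0.977, -0.12, 0.173]
ft_force: [-0.2, 0.4, -2.5]
gripper_width: 0.0162
```

```bash
cat >> tgt.py <<'E'
from scipy.spatial.transform import Slerp
def place(dx=0,yaw_corr=0):
    # tool orientation that lays spatula flat: spatula in tool frame fixed as at grasp
    q=[.977,-.121,.173,.021];Qg=R.from_quat(q)
    return R.from_euler('z',TR[2]+np.pi/2+yaw_corr)*Sp.inv()*Qg
E
python3 - <<'E'
from tgt import *
rep()
from plant import imaging
P,Q,_=cur()
G=place();print("place toolz",G.as_matrix()[:,2].round(3),"y",G.as_matrix()[:,1].round(3))
b=W((-46,25,200));a=P+[0,0,.09]
ws=[(a,Q)];sl=Slerp([0,1],R.concatenate([Q,G]))
mid=np.array([.52,.06,.215])
for k in range(1,7):
    f=k/6;p=(1-f)**2*a+2*f*(1-f)*mid+f*f*b;ws.append((p,sl(f)))
plan(ws)
t=imaging.get_image("top");s=imaging.get_image("scene");np.savez("top9.npz",**t);np.savez("scene9.npz",**s)
E
```

```text
t 14.3667 j [-1.28  0.64  0.77  2.05 -0.4   0.4  -2.13] F [-0.2  0.4 -2.5] w 0.016150481269337786 tip(shut) in spatula [ 0.1  2.4 49. ] n in tool [-0.26 -0.01 -0.97] x [ 0.97  0.   -0.26]
place toolz [ 0.035 -0.255 -0.966] y [ 0.989  0.146 -0.003]
t 14.37 pos [0.5636 0.3259 0.1308] tray [181.1 541.3] F [-0.2  0.4 -2.5] w 0.0162 j [-1.28  0.64  0.77  2.05 -0.4   0.4  -2.13]
[31.0, -0.0, -85.0] [0.0, 0.0, 0.0] |d|90 |w|0.00
[4.0, 90.0, 4.0] [0.015, -0.067, -0.33] |d|90 |w|0.34
[-28.0, 88.0, 3.0] [0.015, -0.068, -0.33] |d|92 |w|0.34
[-58.0, 72.0, 4.0] [0.015, -0.067, -0.33] |d|93 |w|0.34
[-82.0, 48.0, 8.0] [0.015, -0.067, -0.33] |d|95 |w|0.34
[-94.0, 17.0, 14.0] [0.015, -0.068, -0.33] |d|97 |w|0.34
[-94.0, -18.0, 20.0] [0.015, -0.067, -0.331] |d|98 |w|0.34
```

Emit:
carry_out:
  increments:
    - [[31,0,-85,0,0,0,0],[31,0,-85,0,0,0,0],[31,0,-85,0,0,0,0],[31,0,-85,0,0,0,0]]

```text
time_s: 14.8
eef_pos: [0.5679, 0.3244, 0.2222]
ee_rot: [0.02, 0.977, -0.122, 0.176]
ft_force: [-0.6, 0.5, -1.1]
gripper_width: 0.0165
```

Emit:
carry_out:
  increments:
    - [[1,22,1,0.004,-0.017,-0.083,0],[2,45,2,0.008,-0.034,-0.165,0],[3,68,3,0.012,-0.05,-0.25,0],[4,90,4,0.015,-0.067,-0.33,0],[4,90,4,0.015,-0.067,-0.33,0]]

```text
time_s: 15.22
eef_pos: [0.5461, 0.2278, 0.2151]
ee_rot: [0.041, 0.99, 0.039, 0.133]
ft_force: [0.0, -0.4, -2.2]
gripper_width: 0.0163
```

Emit:
carry_out:
  increments:
    - [[-7,22,1,0.004,-0.017,-0.083,0],[-14,44,2,0.008,-0.034,-0.165,0],[-21,66,3,0.012,-0.05,-0.25,0],[-28,88,3,0.015,-0.067,-0.33,0],[-28,88,3,0.015,-0.067,-0.33,0]]

```text
time_s: 15.63
eef_pos: [0.5263, 0.1391, 0.2128]
ee_rot: [0.055, 0.974, 0.2, 0.091]
ft_force: [-0.9, 0.5, -1.5]
gripper_width: 0.0166
```

Emit:
carry_out:
  increments:
    - [[-14,18,1,0.004,-0.017,-0.083,0],[-29,36,2,0.008,-0.034,-0.165,0],[-43,54,3,0.012,-0.05,-0.25,0],[-58,72,4,0.015,-0.067,-0.33,0],[-58,72,4,0.015,-0.067,-0.33,0]]

```text
time_s: 16.05
eef_pos: [0.5025, 0.0511, 0.21]
ee_rot: [0.069, 0.93, 0.357, 0.047]
ft_force: [-0.6, -1.8, -1.3]
gripper_width: 0.0162
```

Emit:
carry_out:
  increments:
    - [[-20,12,2,0.004,-0.017,-0.083,0],[-41,24,4,0.008,-0.034,-0.165,0],[-62,36,6,0.012,-0.05,-0.25,0],[-82,48,8,0.015,-0.067,-0.33,0],[-82,48,8,0.015,-0.067,-0.33,0]]

```text
time_s: 16.47
eef_pos: [0.475, -0.0389, 0.2065]
ee_rot: [0.08, 0.861, 0.503, 0.002]
ft_force: [0.0, 1.0, -0.9]
gripper_width: 0.0165
```

Emit:
carry_out:
  increments:
    - [[-24,4,3,0.004,-0.017,-0.083,0],[-47,8,7,0.008,-0.034,-0.165,0],[-70,12,10,0.012,-0.05,-0.25,0],[-94,17,14,0.015,-0.067,-0.33,0],[-94,17,14,0.015,-0.067,-0.33,0]]

```text
time_s: 16.88
eef_pos: [0.4449, -0.1297, 0.2022]
ee_rot: [0.09, 0.767, 0.634, -0.043]
ft_force: [-0.8, 0.2, -2.3]
gripper_width: 0.0166
```

```bash
python3 - <<'E'
from tgt import *
G=place();P,Q,_=cur();plan([(W((-46,25,200)),G)])
E
```

```text
t 16.88 pos [ 0.4449 -0.1297  0.2022] tray [ -1.5 107.3] F [-0.8  0.2 -2.3] w 0.0166 j [-0.38  0.24  0.51  2.25  0.12  0.61 -0.18]
[-91.0, -16.0, 18.0] [0.011, -0.065, -0.337] |d|94 |w|0.34
```

Emit:
carry_out:
  increments:
    - [[-24,-4,4,0.003,-0.017,-0.084,0],[-49,-8,9,0.006,-0.033,-0.168,0],[-74,-13,14,0.009,-0.05,-0.252,0],[-98,-17,18,0.011,-0.065,-0.337,0],[-98,-17,18,0.011,-0.065,-0.337,0]]

```text
time_s: 17.3
eef_pos: [0.4107, -0.2244, 0.2009]
ee_rot: [0.098, 0.648, 0.75, -0.086]
ft_force: [-0.7, 0.4, -1.9]
gripper_width: 0.0161
```

```bash
cat > see.py <<'E'
from tgt import *
from plant import imaging
def see(i,z):
    P,Q,_=cur();G=place();plan([(W((-47,18,P[2]*1e3)),G)])
    Cg=P+Q.apply([-.005,.0016,-.048]);Rs=Q*place().inv()*R.from_euler('z',TR[2]+np.pi/2)
    print("spatula x,z axes",Rs.as_matrix()[:,0].round(3),Rs.as_matrix()[:,2].round(3),"C tray",inv(Cg).round(1),Cg[2].round(4),"blade",inv(Cg+Rs.apply([-.105,0,-.016])).round(1))
    t=imaging.get_image("top");s=imaging.get_image("scene");np.savez(f"top{i}.npz",**t);np.savez(f"scene{i}.npz",**s)
    cor=[(-60,38,-14),(-60,-38,-14),(-150,-38,-14),(-150,38,-14)]
    for n,d,o,S in(("scene",s,(200,80),4),("top",t,(270,165),4)):
        print(n,[((proj(d,Cg+Rs.apply(np.array(q)/1e3))-o)*S).round(0).tolist() for q in cor])
    cv2.imwrite(f"pics/see{i}.png",np.hstack([cv2.resize(np.ascontiguousarray(d["color"][o[1]:o[1]+100,o[0]:o[0]+100,::-1]),(400,400),interpolation=cv2.INTER_CUBIC) for d,o in((s,(200,80)),(t,(270,165)))]))
E
python3 -c "
from see import *
see(10,0)"
```

```text
t 17.3 pos [ 0.4107 -0.2244  0.2009] tray [-48.9  18.5] F [-0.7  0.4 -1.9] w 0.0161 j [-0.19  0.23  0.49  2.28  0.24  0.56  0.23]
[-0.0, 2.0, 0.0] [0.001, -0.0, -0.001] |d|2 |w|0.00
spatula x,z axes [-0.142  0.99   0.   ] [-0.001 -0.     1.   ] C tray [-47.2  26. ] 0.2486 blade [-47.2 -79. ]
scene [[193.0, 18.0], [124.0, 60.0], [57.0, 6.0], [125.0, -34.0]]
top [[256.0, 281.0], [244.0, 198.0], [340.0, 186.0], [353.0, 269.0]]
```

View pics/see10.png

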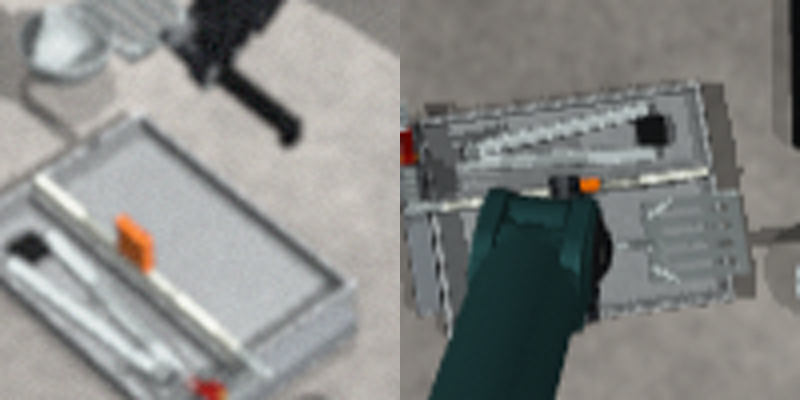

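The top view shows the blade above the near compartment, corners at about (645,195), (742,190), (750,270), within 2–3 px of prediction; the spatula is level. The divider stands back and the pawl is still flipped. Lowering.

Emit:
carry_out:
  increments:
    - [[10,2,38,0,0,0,0],[20,2,76,0,0,0,0],[30,2,113,0,0,0,0],[40,2,150,0,0,0,0],[44,2,164,0,0,0,0]]

```text
time_s: 17.82
eef_pos: [0.4139, -0.2187, 0.0274]
ee_rot: [0.095, 0.646, 0.753, -0.086]
ft_force: [4.1, -0.1, -0.2]
gripper_width: 0.0167
```

Emit:
carry_out:
  increments:
    - [[3,0,12,0,0,0,0],[6,0,24,0,0,0,0],[9,0,35,0,0,0,0],[11,0,42,0,0,0,0],[11,0,42,0,0,0,0]]

```text
time_s: 18.23
eef_pos: [0.4076, -0.2217, 0.0061]
ee_rot: [0.089, 0.647, 0.752, -0.095]
ft_force: [-0.4, 0.1, -2.2]
gripper_width: 0.0164
```

```bash
python3 -c "
from tgt import *
P,Q,_=cur();plan([(W((-47,18,P[2]*1e3)),place())])"
```

```text
t 18.23 pos [ 0.4076 -0.2217  0.0061] tray [-51.6  21.6] F [-0.4  0.1 -2.2] w 0.0164 j [ 0.02  0.64  0.26  2.4   1.12  0.11 -0.74]
[-4.0, 5.0, 1.0] [-0.024, -0.001, 0.007] |d|6 |w|0.03
```

Joint 6 is near its lower limit (0.11), as the place is close to the base and the tool leans. There's room in the compartment, so I'll shift outwards (tray +x, −y) before lowering further.

```bash
python3 -c "
from tgt import *
plan([(W((-30,11,15)),place()),(W((-30,11,-10)),place()),(W((-30,11,-26)),place())])"
```

```text
t 18.23 pos [ 0.4076 -0.2217  0.0061] tray [-51.6  21.6] F [-0.4  0.1 -2.2] w 0.0164 j [ 0.02  0.64  0.26  2.4   1.12  0.11 -0.74]
[-13.0, 21.0, -6.0] [-0.024, -0.001, 0.007] |d|25 |w|0.03
[7.0, 0.0, 24.0] [-0.0, 0.0, -0.0] |d|25 |w|0.00
[4.0, 0.0, 15.0] [-0.0, 0.0, -0.0] |d|16 |w|0.00
```

Emit:
carry_out:
  increments:
    - [[-4,6,-6,0,0,0,0],[-9,13,-6,-0.01,0,0,0],[-13,21,-6,-0.02,0,0.005,0],[-13,21,-6,-0.024,0,0.007,0],[-13,21,-6,-0.024,0,0.007,0]]

```text
time_s: 18.65
eef_pos: [0.4292, -0.2316, 0.0158]
ee_rot: [0.098, 0.649, 0.75, -0.086]
ft_force: [-0.8, -0.6, -1.3]
gripper_width: 0.0165
```

```bash
python3 -c "
from tgt import *
plan([(W((-30,11,-10)),place()),(W((-30,11,-26)),place())])"
```

```text
t 18.65 pos [ 0.4292 -0.2316  0.0158] tray [-31.6   8.7] F [-0.8 -0.6 -1.3] w 0.0165 j [ 0.1   0.61  0.17  2.36  1.07  0.17 -0.68]
[9.0, 2.0, 24.0] [-0.001, 0.001, -0.002] |d|26 |w|0.00
[4.0, -0.0, 16.0] [0.0, 0.0, 0.0] |d|16 |w|0.00
```

Emit:
carry_out:
  increments:
    - [[3,1,8,0,0,0,0],[6,2,16,0,0,0,0],[9,2,24,0,0,0,0],[9,2,24,0,0,0,0]]

```text
time_s: 18.98
eef_pos: [0.429, -0.2279, -0.0108]
ee_rot: [0.096, 0.647, 0.751, -0.088]
ft_force: [0.5, -0.3, -2.4]
gripper_width: 0.0163
```

```bash
python3 -c "
from tgt import *
plan([(W((-30,11,-10)),place()),(W((-30,11,-26)),place())])"
```

```text
t 18.98 pos [ 0.429  -0.2279 -0.0108] tray [-31.2  12.4] F [ 0.5 -0.3 -2.4] w 0.0163 j [ 0.02  0.68  0.27  2.37  1.38  0.08 -1.01]
[-2.0, 1.0, -0.0] [-0.004, 0.0, 0.002] |d|2 |w|0.00
[5.0, 0.0, 15.0] [-0.0, 0.0, 0.0] |d|16 |w|0.00
```

Joint 6 is at its limit with the spatula about 15 mm above the floor. I'll tip the blade end slightly down (relieves the wrist) and go a few mm lower, then release.

Emit:
carry_out:
  increments:
    - [[2,0,0,0,0.04,0,0],[3,0,1,0,0.06,0,0],[3,0,3,0,0.06,0,0],[4,0,5,0,0.06,0,0],[4,0,5,0,0.06,0,0]]

```text
time_s: 19.4
eef_pos: [0.4289, -0.2262, -0.0158]
ee_rot: [0.074, 0.651, 0.753, -0.068]
ft_force: [-0.4, 0.6, -1.8]
gripper_width: 0.0163
```

```bash
python3 -c "
from tgt import *
plan([]);P,Q,st=cur();print(st['joints'][5],inv(P+Q.apply([-.005,.0016,-.048])),(P+Q.apply([-.005,.0016,-.048]))[2])
Rs=Q*place().inv()*R.from_euler('z',TR[2]+np.pi/2);print(Rs.as_matrix()[2])"
```

```text
t 19.4 pos [ 0.4289 -0.2262 -0.0158] tray [-31.1  14.1] F [-0.4  0.6 -1.8] w 0.0163 j [ 0.2   0.67  0.08  2.35  1.19  0.15 -0.78]
0.14733426227444046 [-29.28978697  18.81906222] 0.032224232058170606
[0.05912156 0.00260412 0.99824739]
```

Emit:
carry_out:
  increments:
    - [[0,0,2,0,0,0,0],[1,0,4,0,0,0,0],[1,0,6,0,0,0,0],[1,0,7,0,0,0,0]]
  squeeze: 20

```text
time_s: 19.73
eef_pos: [0.4293, -0.2263, -0.0229]
ee_rot: [0.074, 0.65, 0.753, -0.068]
ft_force: [0.2, 0.8, -0.9]
gripper_width: 0.0165
```

```bash
python3 -c "
from tgt import *
plan([]);P,Q,st=cur();print(st['joints'][5],(P+Q.apply([-.005,.0016,-.048]))[2])"
```

```text
t 19.73 pos [ 0.4293 -0.2263 -0.0229] tray [-30.7  13.9] F [ 0.2  0.8 -0.9] w 0.0165 j [ 0.17  0.69  0.12  2.35  1.26  0.12 -0.85]
0.11995061674467268 0.025075679965176796
```

Emit:
carry_out:
  increments:
    - [[0,0,0,0,0,0,0.2],[0,0,0,0,0,0,0.35],[0,0,0,0,0,0,0.45],[0,0,0,0,0,0,0.45],[0,0,0,0,0,0,0.45]]

```text
time_s: 20.15
eef_pos: [0.4295, -0.2268, -0.0225]
ee_rot: [0.075, 0.651, 0.753, -0.067]
ft_force: [-0.1, 0.1, -0.6]
gripper_width: 0.0383
```

Emit:
carry_out:
  increments:
    - [[-2,0,-10,0,0,0,0.45],[-4,0,-20,0,0,0,0.45],[-8,0,-40,0,0,0,0.45],[-16,0,-80,0,0,0,0.45],[-16,0,-80,0,0,0,0.45]]

```text
time_s: 20.57
eef_pos: [0.4324, -0.2273, 0.0639]
ee_rot: [0.078, 0.652, 0.752, -0.065]
ft_force: [1.3, -0.0, 0.6]
gripper_width: 0.0382
```

Emit:
carry_out:
  increments:
    - [[0,0,-40,0,-0.1,0,0.45],[0,0,-80,0,-0.1,0,0.45],[0,0,-80,0,-0.1,0,0.45],[0,0,-80,0,-0.1,0,0.45]]

```text
time_s: 20.9
eef_pos: [0.4296, -0.2098, 0.1394]
ee_rot: [0.114, 0.646, 0.749, -0.099]
ft_force: [-0.1, -0.6, -0.4]
gripper_width: 0.0383
```

```bash
python3 - <<'E'
from tgt import *
from plant import imaging
P=(W((89,198,120)));plan([(W((40,130,140)),down(.1435)),(W((89,196,110)),down(.1435))])
t=imaging.get_image("top");s=imaging.get_image("scene");np.savez("top11.npz",**t);np.savez("scene11.npz",**s)
h=cv2.cvtColor(s["color"],cv2.COLOR_RGB2HSV);g=cv2.cvtColor(s["color"],cv2.COLOR_RGB2GRAY)
m=((h[...,0]>6)&(h[...,0]<16)&(h[...,1]>180)&(h[...,2]>120));m[165:]=0;m[:,:200]=0;v,u=np.nonzero(m)
if len(u):print("tab scene",len(u),u.mean(),v.mean(), "exp",proj(s,W((20,0,60))))
# expected spatula points if C at (-29,19), flat
for n,d in(("scene",s),("top",t)):
    for q in((0,0,26),(0,100,26)):print(n,q,proj(d,W((-29+q[0],19+q[1],q[2]))).round(1))
    for q in((-38,-60,8),(38,-60,8),(38,-150,8),(-38,-150,8)):print(n,q,proj(d,W((-29+q[0],19+q[1],q[2]))).round(1))
def asc(g,u0,u1,v0,v1):
    for v in range(v0,v1):print(v,''.join('#' if x<60 else '+' if x<105 else '.' if x<165 else 'o' for x in g[v,u0:u1]))
print("scene cols 205-290");asc(g,205,290,100,172)
gt=cv2.cvtColor(t["color"],cv2.COLOR_RGB2GRAY);print("top cols 275-360");asc(gt,275,360,205,252)
E
```

```text
t 20.9 pos [ 0.4296 -0.2098  0.1394] tray [-28.1  30.3] F [-0.1 -0.6 -0.4] w 0.0383 j [ 0.37  0.35 -0.27  2.31  0.79  0.56 -0.43]
[95.0, 68.0, -30.0] [0.001, 0.303, 0.004] |d|121 |w|0.30
[66.0, 49.0, 30.0] [-0.0, 0.0, -0.0] |d|88 |w|0.00
tab scene 41 233.34146341463415 140.8048780487805 exp [233.31259594 140.1556931 ]
scene (0, 0, 26) [247.4 142.5]
scene (0, 100, 26) [265.8 158.3]
scene (-38, -60, 8) [244.7 131.7]
scene (38, -60, 8) [229.1 141.9]
scene (38, -150, 8) [213.9 128.5]
scene (-38, -150, 8) [229.4 118.8]
top (0, 0, 26) [309.6 224.2]
top (0, 100, 26) [285.8 227.1]
top (-38, -60, 8) [324.4 231.7]
top (38, -60, 8) [321.8 213.7]
top (38, -150, 8) [342.9 211.1]
top (-38, -150, 8) [345.6 229.1]
scene cols 205-290
100 .+++++++++++++.........ooooooooooooooooooo.+####################+.ooooooooooooooooooo
101 .++....++++++..........ooooooooooooooooooo.####################+.oooooooooooooooooooo
102 .++.....++++......o.o..oooooooooooooooooo.+####################+.oooooooooooooooooooo
103 .++.....++++...oo......oooooooooooooooooo.+###################+.ooooooooooooooooooooo
104 .++.....+
[... 9653 characters left out ...]
#######################...............................................
245 ....++..++############################+..............................................
246 ....+++.+#############################+..............................................
247 .....++.++#############################..............................................
248 ......+o..#############################..............................................
249 ..........+############################+.............................................
250 ..........+############################+.............................................
251 ..........+#############################.............................................
```

Blade shows at top px (322–344, 213–231), as predicted for lying flat at tray x≈−30, y≈−82; handle end at scene (265,162); divider tab at its stop position. Now the pawl again.

Emit:
carry_out:
  increments:
    - [[24,17,-10,0,0.1,0,0.5],[48,34,-20,0,0.2,0,0.5],[72,51,-30,0,0.3,0,0.5],[95,68,-30,0,0.303,0.004,0.5],[95,68,-30,0,0.303,0.004,0.5]]

```text
time_s: 21.42
eef_pos: [0.4829, -0.1012, 0.1359]
ee_rot: [-0.003, 0.657, 0.754, 0.001]
ft_force: [0.7, 1.2, 0.3]
gripper_width: 0.0429
```

Emit:
carry_out:
  increments:
    - [[25,18,10,0,0,0,0.5],[50,36,20,0,0,0,0.5],[66,49,30,0,0,0,0.5],[66,49,30,0,0,0,0.5],[66,49,30,0,0,0,0.5]]

```text
time_s: 21.83
eef_pos: [0.5183, -0.0299, 0.1055]
ee_rot: [-0.004, 0.655, 0.756, -0.002]
ft_force: [-1.1, -1.5, 0.7]
gripper_width: 0.0428
```

```bash
python3 - <<'E'
from tgt import *
from plant import imaging
plan([(W((91,196,27)),down(.1435))])
s=imaging.get_image("scene")
h=cv2.cvtColor(s["color"],cv2.COLOR_RGB2HSV);m=((h[...,0]<6)|(h[...,0]>172))&(h[...,1]>130)&(h[...,2]>70)
for v in range(165,190):
    u=[int(x) for x in np.where(m[v])[0] if 235<x<275]
    if u:print(v,u)
print(proj(s,W((92.5,213,78))),proj(s,W((92.5,179,78))))
E
```

```text
t 21.83 pos [ 0.5183 -0.0299  0.1055] tray [ 85.4 195.6] F [-1.1 -1.5  0.7] w 0.0428 j [ 0.33  0.5  -0.47  2.12  0.39  0.61 -0.28]
[0.0, 6.0, 78.0] [-0.008, -0.002, -0.001] |d|78 |w|0.01
176 [249, 250, 251, 252, 253, 254]
177 [249, 250, 251, 252, 253, 254]
178 [250, 251, 252, 253]
179 [251, 252, 253]
180 [253, 254]
181 [254, 255, 256]
182 [255, 256, 257]
183 [256, 257, 258]
184 [257, 258]
[257.762119   183.62020538] [250.96977068 177.52423929]
```

Emit:
carry_out:
  increments:
    - [[0,6,30,0,0,0,0.5],[0,6,55,0,0,0,0.5],[0,6,72,0,0,0,0.5],[0,6,77,0,0,0,0.5],[0,6,77,0,0,0,0.5]]
  squeeze: 20

```text
time_s: 22.3
eef_pos: [0.5232, -0.0309, 0.0291]
ee_rot: [-0.003, 0.656, 0.754, -0.003]
ft_force: [-1.0, -0.4, 0.2]
gripper_width: 0.0425
```

Emit:
carry_out:
  increments:
    - [[0,0,0,0,0,0,0],[0,0,0,0,0,0,0],[0,0,0,0,0,0,0],[0,0,0,0,0,0,0]]

```text
time_s: 22.63
eef_pos: [0.5252, -0.0295, 0.0315]
ee_rot: [-0.001, 0.656, 0.755, -0.001]
ft_force: [-1.6, -0.7, 4.6]
gripper_width: 0.0092
```

Pin held. Swinging it back.

Emit:
carry_out:
  increments:
    - [[0,-6,-4,0,0,0,0],[0,-12,-6,0,0,0,0],[0,-19,-7,0,0,0,0],[0,-26,-7,0,0,0,0],[0,-33,-6,0,0,0,0]]

```text
time_s: 23.05
eef_pos: [0.4927, -0.0345, 0.0375]
ee_rot: [-0.001, 0.656, 0.755, -0.001]
ft_force: [0.8, -3.5, -2.3]
gripper_width: 0.0086
```

Emit:
carry_out:
  increments:
    - [[0,-6,3,0,0,0,0],[0,-12,7,0,0,0,0],[0,-17,12,0,0,0,0],[0,-20,18,0,0,0,0],[0,-23,25,0,0,0,0]]

```text
time_s: 23.47
eef_pos: [0.4696, -0.0379, 0.011]
ee_rot: [-0.002, 0.656, 0.755, -0.001]
ft_force: [3.2, -5.4, -1.1]
gripper_width: 0.0085
```

Emit:
carry_out:
  increments:
    - [[0,-1,7,0,0,0,0],[0,0,13,0,0,0,0],[0,0,13,0,0,0,0]]

```text
time_s: 23.72
eef_pos: [0.4695, -0.038, -0.0022]
ee_rot: [-0.002, 0.656, 0.755, -0.002]
ft_force: [1.0, -5.3, 5.2]
gripper_width: 0.0085
```

Emit:
carry_out:
  increments:
    - [[0,0,0,0,0,0,0.5],[0,0,0,0,0,0,0.5],[0,0,-30,0,0,0,0.5],[0,0,-70,0,0,0,0.5],[0,0,-100,0,0,0,0.5]]

```text
time_s: 24.13
eef_pos: [0.4697, -0.0351, 0.0996]
ee_rot: [-0.003, 0.655, 0.756, -0.0]
ft_force: [0.9, -0.1, -0.2]
gripper_width: 0.0428
```

```bash
python3 - <<'E'
from tgt import *
from plant import imaging
plan([(W((25,90,120)),down(.1435)),(W((20,0,100)),down(.1435))])
s=imaging.get_image("scene")
h=cv2.cvtColor(s["color"],cv2.COLOR_RGB2HSV);m=((h[...,0]<6)|(h[...,0]>172))&(h[...,1]>130)&(h[...,2]>70)
for v in range(165,190):
    u=[int(x) for x in np.where(m[v])[0] if 235<x<275]
    if u:print(v,u)
E
```

```text
t 24.13 pos [ 0.4697 -0.0351  0.0996] tray [ 36.6 197.4] F [ 0.9 -0.1 -0.2] w 0.0428 j [ 0.35  0.46 -0.48  2.22  0.41  0.54 -0.3 ]
[-107.0, -12.0, -21.0] [-0.005, -0.004, -0.001] |d|110 |w|0.01
[-90.0, -5.0, 20.0] [0.0, 0.0, 0.0] |d|92 |w|0.00
172 [258, 259, 260, 261, 262]
173 [256, 257, 258, 259, 260, 261, 262, 263]
174 [255, 256, 257, 258, 259, 260, 261, 262, 263]
175 [253, 254, 255, 256, 257, 258, 259, 260, 262, 263, 264]
176 [252, 253, 254, 255, 256, 257, 258, 263, 264, 265, 266]
177 [252, 253, 254, 264, 265, 266, 267]
178 [253, 265, 266, 267, 268]
179 [267, 268, 269]
180 [268, 269, 270]
181 [270, 271]
```

Pawl is down (same red pixels as at the start). Now the divider tab.

Emit:
carry_out:
  increments:
    - [[-36,-4,-10,0,0,0,0.5],[-72,-8,-21,0,0,0,0.5],[-107,-12,-21,0,0,0,0.5],[-107,-12,-21,0,0,0,0.5],[-107,-12,-21,0,0,0,0.5]]

```text
time_s: 24.6
eef_pos: [0.4731, -0.146, 0.119]
ee_rot: [-0.002, 0.657, 0.754, -0.001]
ft_force: [0.5, 0.5, 0.7]
gripper_width: 0.0428
```

Emit:
carry_out:
  increments:
    - [[-35,-2,8,0,0,0,0.5],[-70,-4,16,0,0,0,0.5],[-90,-5,20,0,0,0,0.5],[-90,-5,20,0,0,0,0.5],[-90,-5,20,0,0,0,0.5]]

```text
time_s: 25.02
eef_pos: [0.4809, -0.2329, 0.0984]
ee_rot: [-0.003, 0.655, 0.755, -0.0]
ft_force: [-0.3, 0.3, 0.5]
gripper_width: 0.0426
```

```bash
python3 -c "
from tgt import *
plan([(W((19.5,0,14)),down(.1435))])"
```

```text
t 25.02 pos [ 0.4809 -0.2329  0.0984] tray [19.4  0.1] F [-0.3  0.3  0.5] w 0.0426 j [ 0.72  0.53 -0.48  2.09  0.41  0.62  0.1 ]
[-0.0, 0.0, 84.0] [-0.005, -0.004, -0.002] |d|84 |w|0.01
```

Emit:
carry_out:
  increments:
    - [[0,0,35,0,0,0,0.5],[0,0,62,0,0,0,0.5],[0,0,80,0,0,0,0.5],[0,0,83,0,0,0,0.5],[0,0,83,0,0,0,0.5]]
  squeeze: 30

```text
time_s: 25.43
eef_pos: [0.4803, -0.2308, 0.0156]
ee_rot: [-0.004, 0.654, 0.757, -0.001]
ft_force: [-0.4, -0.2, 0.1]
gripper_width: 0.0428
```

Emit:
carry_out:
  increments:
    - [[0,0,0,0,0,0,0],[0,0,0,0,0,0,0],[0,0,0,0,0,0,0],[0,0,0,0,0,0,0]]

```text
time_s: 25.77
eef_pos: [0.4809, -0.2339, 0.0178]
ee_rot: [-0.001, 0.655, 0.756, -0.001]
ft_force: [-2.0, 2.5, 5.7]
gripper_width: 0.0114
```

Emit:
carry_out:
  increments:
    - [[0,-5,0,0,0,0,0],[0,-11,0,0,0,0,0],[0,-17,0,0,0,0,0],[0,-23,0,0,0,0,0],[0,-28,0,0,0,0,0]]

```text
time_s: 26.18
eef_pos: [0.4555, -0.2379, 0.0178]
ee_rot: [0.0, 0.655, 0.756, 0.001]
ft_force: [2.9, 1.6, 5.7]
gripper_width: 0.0114
```

Emit:
carry_out:
  increments:
    - [[0,-4,0,0,0,0,0],[0,-8,0,0,0,0,0],[0,-11,0,0,0,0,0],[0,-11,0,0,0,0,0]]

```text
time_s: 26.52
eef_pos: [0.4435, -0.2398, 0.0177]
ee_rot: [-0.0, 0.655, 0.756, 0.0]
ft_force: [0.3, 2.7, 7.9]
gripper_width: 0.0113
```

```bash
python3 -c "
from tgt import *
plan([])"
```

```text
t 26.52 pos [ 0.4435 -0.2398  0.0177] tray [-18.6  -1.4] F [0.3 2.7 7.9] w 0.0113 j [ 0.67  0.63 -0.35  2.2   0.55  0.4   0.  ]
```

Emit:
carry_out:
  increments:
    - [[0,-2,0,0,0,0,0],[0,-4,0,0,0,0,0],[0,-4,0,0,0,0,0]]

```text
time_s: 26.77
eef_pos: [0.44, -0.2403, 0.0178]
ee_rot: [-0.0, 0.655, 0.756, 0.0]
ft_force: [1.5, 1.3, 7.3]
gripper_width: 0.0112
```

```bash
python3 -c "
from tgt import *
plan([])"
```

```text
t 26.77 pos [ 0.44   -0.2403  0.0178] tray [-22.2  -1.5] F [1.5 1.3 7.3] w 0.0112 j [ 0.67  0.62 -0.35  2.21  0.56  0.39  0.  ]
```

Emit:
carry_out:
  increments:
    - [[0,0,0,0,0,0,0.4],[0,0,0,0,0,0,0.4],[0,0,0,0,0,0,0.4],[0,0,-25,0,0,0,0.4],[0,0,-60,0,0,0,0.4]]

```text
time_s: 27.18
eef_pos: [0.4351, -0.2396, 0.0746]
ee_rot: [-0.006, 0.656, 0.755, -0.002]
ft_force: [-0.0, -1.3, 0.3]
gripper_width: 0.0337
```

Emit:
carry_out:
  increments:
    - [[40,0,-20,0,0,0,0.4],[80,0,-50,0,0,0,0.4],[120,0,-80,0,0,0,0.4],[150,0,-110,0,0,0,0.4],[150,0,-110,0,0,0,0.4]]

```text
time_s: 27.6
eef_pos: [0.4175, -0.0885, 0.1891]
ee_rot: [-0.001, 0.654, 0.756, -0.0]
ft_force: [0.2, -0.7, -0.3]
gripper_width: 0.034
```

Emit:
carry_out:
  increments:
    - [[40,0,0,0,0,0,0.4],[80,0,0,0,0,0,0.4],[120,0,0,0,0,0,0.4],[150,0,0,0,0,0,0.4],[150,0,0,0,0,0,0.4]]

```text
time_s: 28.02
eef_pos: [0.3958, 0.0623, 0.1876]
ee_rot: [-0.002, 0.652, 0.758, 0.0]
ft_force: [1.0, -1.0, 0.4]
gripper_width: 0.034
```

```bash
python3 - <<'E'
from tgt import *
from plant import imaging
plan([])
t=imaging.get_image("top");s=imaging.get_image("scene");np.savez("top12.npz",**t);np.savez("scene12.npz",**s)
t0=load("top",0)
for n,d in(("scene",s),("top",t)):
    h=cv2.cvtColor(d["color"],cv2.COLOR_RGB2HSV)
    o=((h[...,0]>6)&(h[...,0]<16)&(h[...,1]>180)&(h[...,2]>120));r=((h[...,0]<4)|(h[...,0]>174))&(h[...,1]>150)&(h[...,2]>80)
    k,l,st,ce=cv2.connectedComponentsWithStats(o.astype(np.uint8))
    for i in range(1,k):
        if 8<st[i,4]<1500:print(n,"orange",st[i],ce[i].round(1),inv(onz(d,*ce[i],.077 if n=="top" else .056)).round(1))
    k,l,st,ce=cv2.connectedComponentsWithStats(r.astype(np.uint8))
    for i in range(1,k):
        if 8<st[i,4]<200:print(n,"red",st[i],ce[i].round(1))
# rectify near compartment at z=8mm from both views, ascii 5mm cells
for n,d in(("top",t),("scene",s)):
    g=cv2.cvtColor(d["color"],cv2.COLOR_RGB2GRAY).astype(np.float32)
    ys=np.arange(150,-155,-5);xs=np.arange(20,-120,-5)
    M=np.array([[proj(d,W((x,y,8))) for y in ys] for x in xs],np.float32)
    im=cv2.remap(g,M[...,0],M[...,1],cv2.INTER_LINEAR)
    print(n)
    for x,row in zip(xs,im):print("%5d"%x,''.join('#' if v<60 else '+' if v<105 else '.' if v<165 else 'o' for v in row))
# movement check: image difference at bystanders
d=np.abs(cv2.GaussianBlur(t["color"],(3,3),0).astype(int)-cv2.GaussianBlur(t0["color"],(3,3),0)).max(2)
for nm,(x,y) in dict(mug=(390,222),tiffin=(477,226),sieve=(217,283),jar=(370,352),bowl=(595,368),spoon=(205,360),tongs=(490,312)).items():
    u,v=int(x/1.5625),int(y/1.5625);w=d[v-10:v+11,u-10:u+11];print(nm,"changed px",int((w>35).sum()),"of",w.size)
E
```

```text
t 28.02 pos [0.3958 0.0623 0.1876] tray [-22.6 304.3] F [ 1.  -1.   0.4] w 0.034 j [ 0.33  0.25 -0.7   2.28  0.24  0.69 -0.39]
scene orange [239 130   8  11  47] [242.3 135.1] [-21.9   0.1]
scene orange [ 146  163   46   51 1246] [168.5 187.8] [314.9  14.6]
scene orange [109 172   7   9  22] [112.  175.8] [ 428.5 -155.5]
scene orange [112 180   4   4   9] [113.4 181.9] [ 438.7 -130. ]
scene red [252 172  19  10  47] [260.6 175.9]
top orange [480 114  32  60 698] [500.8 139.7] [ 220.3 -813.1]
top orange [504 124   8  15  41] [508.9 131.4] [ 251.3 -853.6]
top orange [ 284  129   42   31 1019] [304.5 144. ] [300.4   1.3]
top orange [131 211   7   9  39] [134. 215.] [ 91.9 725.8]
top orange [311 220  10   4  23] [315.6 221.4] [-22.4   0.6]
top orange [127 234   3  22  23] [128.  244.7] [-23.8 759.5]
top red [261 203  14  12  52] [269.5 210.4]
top
   20 #++++++................................+++++++++++++++++...+.
   15 #++++++..............................+++++++++++.+..++++...+.
   10 #++++++..............................+++++++........++++++.+.
    5 +++++++.....................++.....
[... 3048 characters left out ...]
++++++++++++++++.oooooooo............oooo...
  -85 ..oo...o....o.....................ooooooooo............ooo...
  -90 ...o...oooooooooooooooooooooooooooooooooooooooo.......oooo...
  -95 .......ooooooooooooooooooooooooooooooooooooooooooooooooooo...
 -100 ...o....ooooooooooooooooooooooooo.ooooooooooooooooooooooo....
 -105 .....+.......................................................
 -110 .....+++......++......+++++++++++++.++++++++++++++++++++++++.
 -115 ...o.+++++++++++++++++++++++++++..+++...+.....+..............
mug changed px 0 of 441
tiffin changed px 0 of 441
sieve changed px 0 of 441
jar changed px 424 of 441
bowl changed px 6 of 441
spoon changed px 0 of 441
tongs changed px 0 of 441
```

Emit:
carry_out:
  increments:
    - [[40,0,0,0,0,0,0.4],[80,0,0,0,0,0,0.4],[120,0,0,0,0,0,0.4],[150,0,0,0,0,0,0.4],[150,0,0,0,0,0,0.4]]

```text
time_s: 28.53
eef_pos: [0.376, 0.2107, 0.188]
ee_rot: [-0.003, 0.653, 0.757, 0.002]
ft_force: [0.2, 0.3, 0.4]
gripper_width: 0.0343
```

Emit:
carry_out:
  increments:
    - [[0,0,0,0,0,0,0.4],[0,0,0,0,0,0,0.4],[0,0,0,0,0,0,0.4]]

```text
time_s: 28.78
eef_pos: [0.3758, 0.2023, 0.1867]
ee_rot: [-0.002, 0.657, 0.754, -0.002]
ft_force: [0.5, 0.6, -0.2]
gripper_width: 0.0339
```

```bash
python3 - <<'E'
from tgt import *
from plant import imaging,manip
s0=load("scene",0);s=imaging.get_image("scene")
for d in(s0,s):
    h=cv2.cvtColor(d["color"],cv2.COLOR_RGB2HSV);m=(h[...,0]>50)&(h[...,0]<75)&(h[...,1]>150);m[:,:280]=0;m[:,320:]=0;v,u=np.nonzero(m);print("jar cap",len(u),u.mean().round(1),v.mean().round(1))
plan([])
# side edges of handle in scene vs expected flat at C=(-62,22): end/top
print([proj(s,W((-62,y,z))).round(1).tolist() for y,z in((122,30),(0,30))])
print(manip.hand_in())
E
```

```text
jar cap 87 300.2 188.9
jar cap 85 300.1 189.0
t 28.83 pos [0.3759 0.2025 0.1868] tray [-22.3 445.9] F [0.6 0.1 0.1] w 0.0342 j [ 0.01  0.29 -0.73  2.23  0.29  0.72 -0.79]
[[273.2, 153.3], [250.8, 134.4]]
the job is handed in; nothing more can be done
None
```

The job is handed in at 28.8 s. The spatula is in the near compartment with its blade at the end away from the pawl, the pawl is back on the rack, and the divider is closed up against it.

**What I did:** I flipped the pawl by its pin and slid the divider to its stop, where the force rose with the tab at tray x ≈ 20 mm. I took the spatula off the rest, laid it in the compartment and let go. I then swung the pawl back down and slid the divider in.

**Last checks:**
- **Pawl:** in the scene view its red pixels match the start picture, so it is down.
- **Divider:** the tab is at tray x ≈ −22 mm in both views, which gives a slide of about 0.043 m and a compartment about 83 mm wide.
- **Spatula:** it lies along the compartment with the blade centre at about (−63, −85) mm in the tray. I judged that it lies flat from its image position in the two views; I had no direct measure of its height or tilt.
- **Bystanders:** mug, tiffin box, sieve, spoon and tongs show no change in the pictures, and the bowl only 6 of 441 pixels. The arm hid the jar from above, but its cap has not moved in the scene view.
- **Arm:** it is clear of everything, with forces near zero.

**What disagreed or went wrong:**
- The real fingertips sit about 33 mm (shut) to 45 mm (half open) behind the reported TCP along the tool axis. Because of this the first try at the pin closed on nothing; I measured the offset from the pictures and allowed for it.
- While lowering the spatula, joint 6 came down to its lower limit (read 0.08). I moved the spatula about 20 mm outwards and tipped the blade end slightly down. I let it go about 3 mm above its rest height.

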